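# Kit clean cups with collimators

### The job

Set up the assembly kit: pull the drawer out to its stop, turn every blue cup over so that it stands mouth-up with its whole foot on the black board, and stand one brass collimator from the drawer upright, flange down, inside each cup. Any collimator left over stays in the drawer; finish by pushing the drawer fully home, and leave the other things on the bench where they are.

Things in the scene. Friction and masses are not known exactly. Their poses are not given: they have to be found in the camera images.
- cup1: blue octagonal plastic parts cup with a white base, 62 mm across flats, 54 mm tall, walls 3 mm, base 4 mm, about 90 g. Origin at the centre of its MOUTH; z runs from the mouth to the closed base (starts mouth-down on the bench, z up; z down = mouth-up). x and y are square to flats (one every 45 degrees). Two or three of the cups are present, the rest absent (None)
- cup2: blue octagonal plastic parts cup with a white base, 62 mm across flats, 54 mm tall, walls 3 mm, base 4 mm, about 90 g. Origin at the centre of its MOUTH; z runs from the mouth to the closed base (starts mouth-down on the bench, z up; z down = mouth-up). x and y are square to flats (one every 45 degrees). Two or three of the cups are present, the rest absent (None)
- cup3: blue octagonal plastic parts cup with a white base, 62 mm across flats, 54 mm tall, walls 3 mm, base 4 mm, about 90 g. Origin at the centre of its MOUTH; z runs from the mouth to the closed base (starts mouth-down on the bench, z up; z down = mouth-up). x and y are square to flats (one every 45 degrees). Two or three of the cups are present, the rest absent (None)
- coll1: brass collimator: a round flange 40 mm across and 10 mm thick carrying an 14 mm diameter barrel, 50 mm tall in all, about 90 g. Origin at the centre of the flange's underside, z up the barrel. Starts standing on its flange in the drawer
- coll2: brass collimator: a round flange 40 mm across and 10 mm thick carrying an 14 mm diameter barrel, 50 mm tall in all, about 90 g. Origin at the centre of the flange's underside, z up the barrel. Starts standing on its flange in the drawer
- coll3: brass collimator: a round flange 40 mm across and 10 mm thick carrying an 14 mm diameter barrel, 50 mm tall in all, about 90 g. Origin at the centre of the flange's underside, z up the barrel. Starts standing on its flange in the drawer
- board: fixed black kitting board, 140 (its x) x 360 (its y) x 6 mm with yellow corner marks, lying on the bench; origin at the centre of its underside
- unit: fixed white drawer unit, 200 (its x) x 220 (its y) x 94 mm tall, one grey-fronted drawer that slides out along its -x. Origin at the centre of its underside; the front face is at x = -100 mm. The closed drawer's floor spans x -79 to 76, y -89 to 89 mm, 22 mm above the bench; its walls are 6 mm thick and rise 50 mm above the floor (front 60 mm)
- unit_drawer0 (a joint): how far the drawer is out, m: 0 fully home, 0.134 at its stop; it slides with about 1 N of friction
- unit_drawer0_handle (a point): middle of the drawer's steel bar handle, a bar 11 mm thick and 110 mm long along the unit's y, 35 mm in front of the drawer's face, 56 mm above the bench; moves with the drawer; its x axis points into the unit
- driver: orange-handled screwdriver, 150 mm, lying on the bench; leave it alone
- tweezers: dark steel tweezers, 165 mm, lying on the bench; leave them alone
- swabjar: amber jar, 52 mm across, 75 mm tall; leave it alone
- module: black electronics module with a green circuit board, 90 x 60 x 35 mm; leave it alone
- lens_ring: aluminium lens ring, 44 mm across, 12 mm tall; leave it alone
- duster: small white bottle with red cap, 40 mm across, 90 mm tall; leave it alone
Things that resemble listed ones, but are neither listed nor needed, are in the scene too. Leave any pink, purple or turquoise look-alike of the cup1 alone.

How it is judged:
By the outcome, as a careful person would: the job done as asked, in the order asked, and still so for the second after the job is handed in, with the robot touching nothing.
Of cup1, cup2, cup3 only 2 to 3 are there at a start; the rules pass over those that are not, and their reading is None.
At some moment in a run one of cup1, cup2, cup3 may be knocked a few centimetres aside while the robot is not near it.
It also fails if it takes over 210 s, if anything falls off the work surface, if the arm or the gripper's body presses on something with over 40 N, if the wrist force passes 120 N, or if a joint passes its speed limit or range.

### The arm

A 6-joint arm with a two-finger parallel gripper is mounted at the origin on the work surface. World frame = base frame: x ahead of the robot, y to its left, z up, the work surface at z = 0. Lengths are in m, angles in degrees, forces in N, time in s.
With the tool pointing down it reaches from about 0.3 to 0.775 m from the base axis. Payload 14.6 kg.
Tool frame: the origin (TCP) lies midway between the tips of the shut fingers; the grasp point (between the pads) lies behind it (ctrl.pinch_z is the z of the grasp point in the tool frame, in m); z points along the fingers, y is the direction in which the jaws open and shut (so a half turn about z gives the same grasp; the last joint's range is limited). The gripper opens to 94 mm and grips with 3 to 60 N. Pads are 16 mm wide; open, the fingers measure 119 mm over their backs; the gripper's body (75 mm by 177 mm) begins 78 mm behind the grasp point.
Start: joints at [69.122, 17.183, 87.147, -0, 75.671, -3.816], TCP at [0.161, 0.526, 0.205] pointing down, gripper open.
Joint ranges: [-173.82, 173.82], [-45.26, 126.66], [13.44, 144.39], [-59.66, 239.66], [0, 175.72], [-146.38, 146.38]. Speed limits (degrees/s): [127.2, 127.2, 147.25, 180, 180, 180].

### API

Orientations are given as a 3x3 rotation matrix whose columns are the frame's x, y, z axes.
In Python, from workcell import sensors, eyes, ctrl gives the robot as it stands. The module is installed in compiled form; this text tells all that it offers.
- The arm moves only by the tool step_arm, never from a script. Its argument "commands" is one flat list of numbers, 7 for each row, row after row: the closure, from 0 (fully open) to 1 (shut), then the shift along the tool's x, y, z in mm, then the turn, a rotation vector about the tool's x, y, z in rad. In form: [jaw, tx, ty, tz, wx, wy, wz, jaw, tx, ty, tz, wx, wy, wz, ...]. A call has 1 to 8 rows; each row shifts and turns the commanded pose from where the row before left it, along the tool's axes as they then stand; what a row does not reach is not made up. A row lasts 1/10 s, in which the tool goes at most 50 mm and 8.59 degrees, less where a joint would pass 70% of its speed; a pose out of reach is approached as far as the arm can. A call with a gripper value outside its range is refused whole. The fingers move at their own pace and stop on an object; "squeeze" is the grip in N (left out, the last holds). Time passes only in rows, so rows that do not move let the fingers close. It gives the time, the measured TCP pose, the force and the opening at its end, in the units of the state.
- sensors.get_obs(): the state, without advancing time (a new reading comes with each control period).
- eyes.get_image(name): name is "scene" or "top" or "wrist"; returns the picture (480x640x3 uint8, red, green, blue); there is no depth.
- eyes.camera_info(name): a dict with "fx", "fy", "cx", "cy" (pixels), "k1" (the pictures are not rectified: a ray, as slopes to the right and down, at radius r is drawn at 1 + k1 r^2 times it, then the intrinsics apply), "origin" and "attitude" of the camera in the world. Camera axes: x right, y down, z forward; pixel columns grow to the right and rows downward; lengths in m; the calibration is good to about 2 mm. A picture is of the moment at which its call begins: read the wrist's pose just before it. camera_info takes no time and is no camera call; for the wrist camera it gives the pose at the moment of the call.
- ctrl.hand_in(): hands the job in, once; it reports no verdict.
The state is a dict: "time": time; "joints": joint angles; "qd": joint speeds; "joint_efforts": joint torques, N m; "tcp_pos": TCP position; "tcp_rot": TCP orientation; "wrist_force": force on the tool from outside, world axes, zero at the start; "wrist_torque": the same for the moment, N m; "finger_gap": finger opening in m.
Only numpy, scipy, OpenCV 4.12 (cv2) and the standard library are available. Lean on these libraries where they do the work, as an engineer would, in place of code of your own. Each camera call takes 0.05 s, during which the arm holds its last target.

## Working session

There is one attempt and no reset: what is moved stays moved. The work goes in short steps, Python scripts to look and compute and a tool call to move; the robot and the scene stay as the last step left them, time stands still between calls to the robot, and variables do not carry over. Pictures are saved under pics/ and viewed, and the job is handed in when it is done.

Besides the shell and the picture viewer there is one more tool, called as a command line: name --argument value ..., lists and objects as JSON in quotes. step_arm: Moves the arm, as the interface text tells. Its arguments: {"type":"object","properties":{"commands":{"type":"array","items":{"type":"number"}},"squeeze":{"type":"number"}},"required":["commands"]}

```bash
mkdir -p pics; ls; python3 - <<'E'
from workcell import sensors, eyes, ctrl
import cv2
o=sensors.get_obs();print(o, ctrl.pinch_z)
for n in ["scene","top","wrist"]:
    i=eyes.camera_info(n);print(n,i)
    cv2.imwrite(f"pics/{n}0.png",eyes.get_image(n)[:,:,::-1])
E
```

```text
pics
{'time': 0.0, 'joints': array([ 6.91209657e+01,  1.72158439e+01,  8.71813877e+01,  8.41271221e-04,
        7.56692820e+01, -3.81603049e+00]), 'qd': array([-0.02048936, -0.00905184, -0.04751014, -0.03348064, -0.01470059,
       -0.03565073]), 'joint_efforts': array([-1.65316538e-03, -5.31809556e+01, -3.52733159e+01,  7.07525178e-02,
        2.44310807e-02, -6.58159274e-05]), 'tcp_pos': array([0.16128804, 0.52554134, 0.20487624]), 'tcp_rot': array([[-9.55981590e-01,  2.93426339e-01, -4.27025548e-04],
       [ 2.93426636e-01,  9.55980985e-01, -1.07958194e-03],
       [ 9.14505268e-05, -1.15736113e-03, -9.99999326e-01]]), 'wrist_force': array([-0.06227942,  0.14688859,  0.35760122]), 'wrist_torque': array([ 0.02834734, -0.04449147,  0.020504  ]), 'finger_gap': 0.09433354780711065} -0.0188
scene {'fx': 488.5522820886736, 'fy': 488.5522820886736, 'cx': 325.6322057231987, 'cy': 237.98619207486527, 'k1': -0.006078497666321691, 'origin': array([ 1.49438675, -0.00739712,  0.69682662]), 'attitude': array([[ 0.06265869,  0.54249447, -0.83771931],
       [ 0.99781332, -0.01636071,  0.06403825],
       [ 0.02103472, -0.83990004, -0.54233335]])}
top {'fx': 581.4762042663708, 'fy': 581.4762042663708, 'cx': 317.2492495520735, 'cy': 247.68112890082324, 'k1': 0.02586230573071466, 'origin': array([0.42832275, 0.05756105, 1.60814507]), 'attitude': array([[-0.0247862 , -0.9983009 ,  0.05273473],
       [-0.99940327,  0.02601396,  0.02272398],
       [-0.02405721, -0.05214002, -0.99834997]])}
wrist {'fx': 382.82903234544, 'fy': 382.82903234544, 'cx': 322.1204098894966, 'cy': 240.78441474602235, 'k1': -0.07099092881014496, 'origin': array([0.09675061, 0.54517058, 0.38496634]), 'attitude': array([[ 2.92739252e-01,  9.30717565e-01,  2.19245396e-01],
       [ 9.56191898e-01, -2.84727761e-01, -6.80231964e-02],
       [-8.85133085e-04,  2.29553731e-01, -9.73295588e-01]])}
```

View pics/scene0.png

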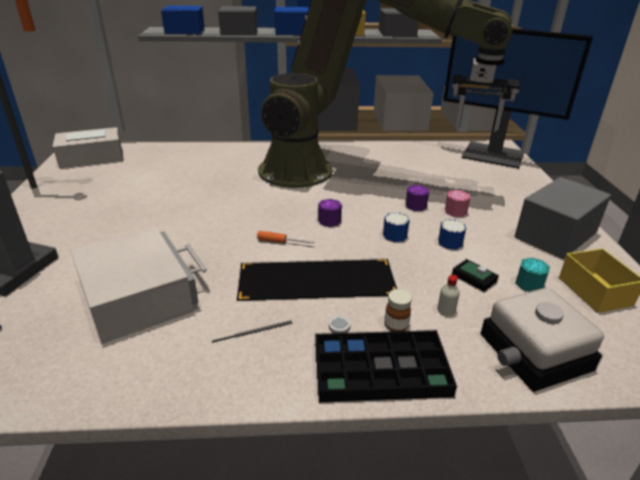

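View pics/top0.png

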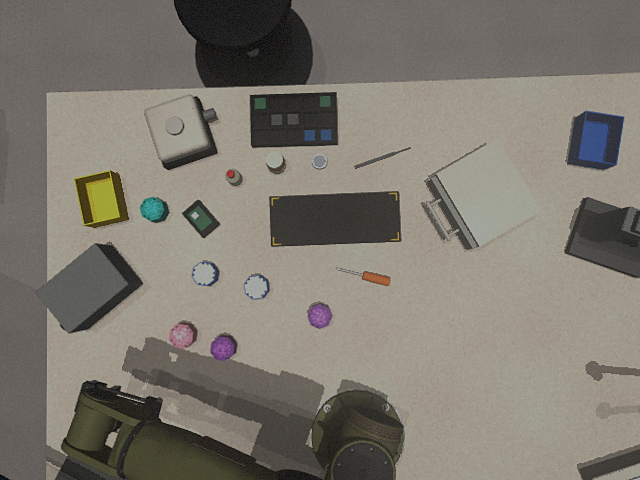

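View pics/wrist0.png

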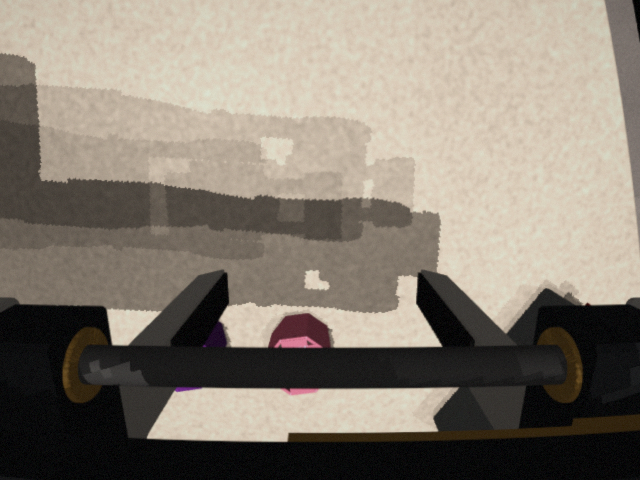

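```bash
cat > h.py <<'E'
import numpy as np, cv2
from workcell import sensors, eyes, ctrl
from scipy.spatial.transform import Rotation as Rn
def ray(i,u,v):
    d=np.array([(u-i["cx"])/i["fx"],(v-i["cy"])/i["fy"]]); s=d.copy()
    for _ in range(20): s=d/(1+i["k1"]*(s@s))
    r=i["attitude"]@np.array([s[0],s[1],1.]); return i["origin"],r
def onz(i,u,v,z):
    o,r=ray(i,u,v); return o+r*(z-o[2])/r[2]
def proj(i,p):
    c=i["attitude"].T@(np.asarray(p,float)-i["origin"]); s=c[:2]/c[2]; s=s*(1+i["k1"]*(s@s))
    return np.array([i["fx"]*s[0]+i["cx"],i["fy"]*s[1]+i["cy"]])
def crop(im,x0,y0,x1,y1,k,name):
    c=cv2.resize(im[y0:y1,x0:x1],None,fx=k,fy=k,interpolation=cv2.INTER_CUBIC)
    cv2.imwrite("pics/"+name,c[:,:,::-1])
def delta(cur_p,cur_R,p,R):
    """shift in mm in tool axes, rotvec in tool axes"""
    return (cur_R.T@(np.asarray(p)-cur_p))*1000, Rn.from_matrix(cur_R.T@R).as_rotvec()
def downR(yaw): # tool down, jaw axis y at world angle yaw deg ; 
    a=np.radians(yaw); y=np.array([np.cos(a),np.sin(a),0]); z=np.array([0,0,-1.]); x=np.cross(y,z)
    return np.stack([x,y,z],1)
E
python3 - <<'E'
from h import *
im=cv2.imread("pics/top0.png")[:,:,::-1]
crop(im,410,130,550,260,5,"c1.png"); crop(im,180,250,280,310,8,"c2.png"); crop(im,260,180,410,255,5,"c3.png")
E
```

```text
(no output)
```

View pics/c1.png

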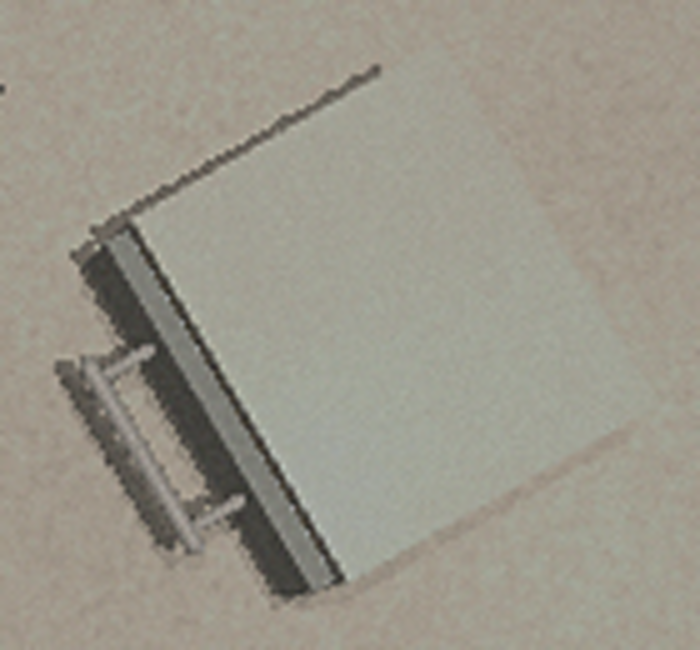

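View pics/c2.png

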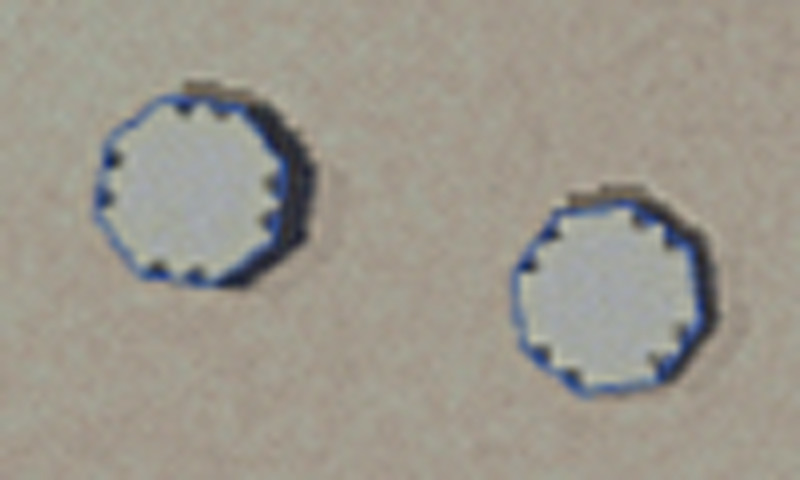

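View pics/c3.png

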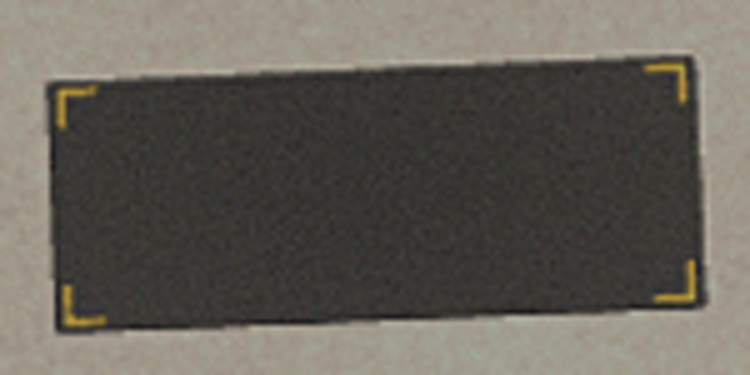

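```bash
python3 - <<'E'
from h import *
t=eyes.camera_info("top")
np.set_printoptions(precision=4,suppress=True)
print("board")
B=[onz(t,260+u/5,180+v/5,.006) for u,v in [(48,82),(693,57),(706,305),(58,331)]]
for b in B: print(b)
print(np.linalg.norm(B[0]-B[1]),np.linalg.norm(B[1]-B[2]), np.mean(B,0))
d=B[0]-B[1]; print("board y ang",np.degrees(np.arctan2(d[1],d[0])))
print("cups")
for vs in [[(165,95),(245,105),(290,160),(283,237),(215,285),(140,275),(97,215),(107,145)],[(555,213),(635,200),(690,240),(700,315),(655,382),(580,395),(525,345),(513,280)]]:
    P=np.array([onz(t,180+u/8,250+v/8,.054) for u,v in vs]); c=P.mean(0)
    e=np.roll(P,-1,0)-P; a=np.degrees(np.arctan2(e[:,1],e[:,0]))%45
    print(c,np.hypot(*(P-c)[:,:2].T),a, "radial",np.degrees(np.arctan2(c[1],c[0])),np.hypot(c[0],c[1]))
print("unit")
F=[onz(t,410+u/5,130+v/5,z) for u,v,z in [(133,222,.094),(343,580,.094),(455,52,.094),(660,410,.094),(88,362,.056),(193,540,.056)]]
for f in F: print(f)
print(np.linalg.norm(F[0]-F[1]),np.linalg.norm(F[4]-F[5]))
c=(F[0]+F[1])/2; 
d=F[0]-F[1]; print("unit y ang",np.degrees(np.arctan2(d[1],d[0])))
d=F[4]-F[5]; print("handle ang",np.degrees(np.arctan2(d[1],d[0])),(F[4]+F[5])/2, c)
E
```

```text
board
[0.659  0.2228 0.006 ]
[ 0.6627 -0.1345  0.006 ]
[ 0.5253 -0.1373  0.006 ]
[0.5203 0.2201 0.006 ]
0.3573802204659543 0.1374310015843366 [0.5918 0.0428 0.006 ]
board y ang 90.60460300056614
cups
[0.4485 0.398  0.054 ] [0.0331 0.0332 0.0341 0.0344 0.0329 0.0334 0.0332 0.0326] [36.4341 38.273  38.9067 33.8422 36.0142 34.7655 36.0731 39.4939] radial 41.58485030647273 0.599630553274332
[0.4094 0.2597 0.054 ] [0.0328 0.0334 0.0336 0.0319 0.0329 0.034  0.0317 0.0319] [ 7.7653  7.7394  6.4759  9.7624  8.3878  1.6479  9.477  11.6599] radial 32.39331104441177 0.48485099194448544
unit
[ 0.6916 -0.224   0.094 ]
[ 0.5018 -0.3254  0.094 ]
[ 0.7755 -0.3935  0.094 ]
[ 0.5854 -0.4906  0.094 ]
[ 0.6236 -0.2047  0.056 ]
[ 0.527  -0.2569  0.056 ]
0.21512066497257382 0.10985673929157647
unit y ang 28.09429072635797
handle ang 28.36621923370307 [ 0.5753 -0.2308  0.056 ] [ 0.5967 -0.2747  0.094 ]
```

```bash
cat >> h.py <<'E'
from scipy.spatial.transform import Slerp
def plan(p,R,jaw,n=None,p0=None,R0=None,mm=40,ang=0.12):
    if p0 is None:
        o=sensors.get_obs(); p0,R0=o["tcp_pos"],o["tcp_rot"]
    p=np.asarray(p,float)
    rv=Rn.from_matrix(R0.T@R).as_rotvec(); L=np.linalg.norm(p-p0)*1000
    if n is None: n=int(max(np.ceil(L/mm),np.ceil(np.linalg.norm(rv)/ang),1))
    out=[];cp,cR=p0.copy(),R0.copy()
    for k in range(1,n+1):
        tp=p0+(p-p0)*k/n; tR=R0@Rn.from_rotvec(rv*k/n).as_matrix()
        s,w=delta(cp,cR,tp,tR); s=np.round(s,1);w=np.round(w,3)
        out.append([jaw,*s.tolist(),*w.tolist()])
        cp=cp+cR@s/1000; cR=cR@Rn.from_rotvec(w).as_matrix()
    for i in range(0,n,8): print(str([x+0. if x else 0 for r in out[i:i+8] for x in r]).replace(" ","").replace(".0,",",").replace(".0]","]"))
    return cp,cR
E
python3 - <<'E'
from h import *
plan([.575,-.231,.15],downR(-61.7),0)
E
```

```text
[0,-28.1,-27.4,2.5,0,0,0.107,0,-30.8,-24.2,2.5,0,0,0.107,0,-33.2,-20.7,2.6,0,0,0.106,0,-35.3,-17.2,2.5,0,0,0.107,0,-36.9,-13.3,2.5,0,0,0.107,0,-38,-9.2,2.5,0,0,0.107,0,-38.9,-5.2,2.6,0,0,0.107,0,-39.2,-0.9,2.5,0,0,0.107]
[0,-39,3.2,2.5,0,0,0.106,0,-38.5,7.3,2.5,0,0,0.107,0,-37.5,11.4,2.6,0,0.001,0.107,0,-36.1,15.4,2.5,0,0,0.107,0,-34.2,19.1,2.4,0,0,0.107,0,-32,22.7,2.5,0,0,0.106,0,-29.4,25.9,2.5,0,0,0.107,0,-26.5,28.9,2.5,0,0,0.107]
[0,-23.2,31.6,2.5,0,0,0.107,0,-19.8,33.8,2.5,0,0,0.107,0,-16,35.8,2.5,0,0,0.106,0,-12.1,37.3,2.4,0,0,0.107,0,-8,38.3,2.5,0,0,0.107,0,-4,39,2.5,0,0,0.107]
```

step_arm --commands '[0,-28,-27,2.5,0,0,0.107,0,-31,-24,2.5,0,0,0.107,0,-33,-21,2.5,0,0,0.107,0,-35,-17,2.5,0,0,0.107,0,-37,-13,2.5,0,0,0.107,0,-38,-9,2.5,0,0,0.107,0,-39,-5,2.5,0,0,0.107,0,-39,-1,2.5,0,0,0.107]'

```text
time: 0.95
tcp_pos: [0.3124, 0.2502, 0.1854]
tcp_rot: [[-0.401, 0.916, 0.0], [0.916, 0.401, 0.0], [-0.0, 0.0, -1.0]]
wrist_force: [0.9, -0.0, 0.2]
finger_gap: 0.094
```

step_arm --commands '[0,-39,3,2.5,0,0,0.107,0,-38.5,7,2.5,0,0,0.107,0,-37.5,11,2.5,0,0,0.107,0,-36,15,2.5,0,0,0.107,0,-34,19,2.5,0,0,0.107,0,-32,23,2.5,0,0,0.107,0,-29,26,2.5,0,0,0.107,0,-26,29,2.5,0,0,0.107]'

```text
time: 1.75
tcp_pos: [0.4616, -0.0246, 0.1653]
tcp_rot: [[0.429, 0.903, -0.0], [0.903, -0.429, 0.0], [0.0, -0.0, -1.0]]
wrist_force: [0.4, -0.0, -0.8]
finger_gap: 0.0941
```

step_arm --commands '[0,-23,31.5,2.5,0,0,0.107,0,-20,34,2.5,0,0,0.107,0,-16,36,2.5,0,0,0.107,0,-12,37,2.5,0,0,0.107,0,-8,38,2.5,0,0,0.107,0,-4,39,2.5,0,0,0.107,0.7,0,0,0,0,0,0]'

```text
time: 2.45
tcp_pos: [0.5736, -0.2326, 0.1489]
tcp_rot: [[0.885, 0.465, -0.001], [0.465, -0.885, 0.0], [-0.001, -0.001, -1.0]]
wrist_force: [-1.0, 1.1, -0.4]
finger_gap: 0.0891
```

```bash
python3 - <<'E'
from h import *
o=sensors.get_obs();print(o["tcp_pos"],o["tcp_rot"],o["finger_gap"],o["joints"])
im=eyes.get_image("wrist");crop(im,0,0,640,480,1,"w1.png")
i=eyes.camera_info("wrist")
print(proj(i,[.575,-.231,.056]),proj(i,[.6236,-.2047,.056]),proj(i,[.527,-.2569,.056]))
E
```

```text
[ 0.57355639 -0.23264644  0.14887846] [[ 8.85472869e-01  4.64689194e-01 -1.32344260e-03]
 [ 4.64689831e-01 -8.85473500e-01  2.05230139e-04]
 [-1.07650512e-03 -7.96716036e-04 -9.99999103e-01]] 0.08914870455324116 [-2.54589234e+01  2.87121815e+01  7.88093847e+01 -2.30386415e-02
  7.25519542e+01  3.68578555e+01]
[324.78216739 239.18178332] [324.29497505 162.44196805] [325.122242   308.41919037]
```

View pics/w1.png

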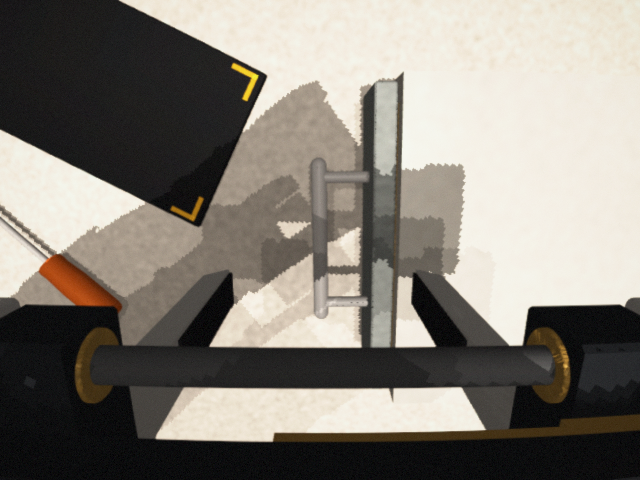

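```bash
python3 - <<'E'
from h import *
i=eyes.camera_info("wrist")
a=onz(i,318,162,.056);b=onz(i,321.5,313,.056);m=(a+b)/2;d=a-b
print(a,b,m,np.linalg.norm(d),np.degrees(np.arctan2(d[1],d[0])))
plan([*m[:2],.037],downR(-61.7),0.77)
E
```

```text
[ 0.62179929 -0.20065911  0.056     ] [ 0.52233696 -0.25622881  0.056     ] [ 0.57206812 -0.22844396  0.056     ] 0.11393308115289211 29.192138554844835
[0.77,0.1,-0.8,37.4,0,0,-0.002,0.77,0.2,-0.7,37.4,-0.001,0.001,-0.002,0.77,0,-0.8,37.3,0,0,-0.002]
```

step_arm --commands '[0.77,0,-1,0,0,0,-0.006,0.77,0,-1,0,0,0,0,0.77,0,0,0,0,0,0,0.77,0,0,30,0,0,0,0.77,0,0,30,0,0,0,0.77,0,0,25,0,0,0,0.77,0,0,15,0,0,0,0.77,0,0,12,0,0,0]' --squeeze 20

```text
time: 3.3
tcp_pos: [0.5722, -0.2272, 0.038]
tcp_rot: [[0.879, 0.476, -0.0], [0.476, -0.879, 0.0], [-0.0, -0.0, -1.0]]
wrist_force: [0.0, -1.1, 0.4]
finger_gap: 0.0232
```

step_arm --commands '[1,0,0,0,0,0,0,1,0,0,0,0,0,0,1,0,0,0,0,0,0]'

```text
time: 3.6
tcp_pos: [0.5724, -0.2277, 0.0391]
tcp_rot: [[0.88, 0.476, 0.001], [0.476, -0.88, -0.0], [0.001, 0.001, -1.0]]
wrist_force: [0.2, 0.4, -4.8]
finger_gap: 0.0105
```

step_arm --commands '[1,0,-15,0,0,0,0,1,0,-20,0,0,0,0,1,0,-20,0,0,0,0,1,0,-20,0,0,0,0,1,0,-20,0,0,0,0,1,0,-20,0,0,0,0,1,0,-10,0,0,0,0,1,0,0,0,0,0,0]'

```text
time: 4.4
tcp_pos: [0.5125, -0.1171, 0.0391]
tcp_rot: [[0.879, 0.477, -0.0], [0.477, -0.879, -0.0], [-0.0, 0.0, -1.0]]
wrist_force: [-3.9, -0.8, -0.7]
finger_gap: 0.0106
```

step_arm --commands '[1,0,-5,0,0,0,0,1,0,-4,0,0,0,0,1,0,0,0,0,0,0]'

```text
time: 4.7
tcp_pos: [0.5104, -0.1131, 0.0392]
tcp_rot: [[0.88, 0.475, 0.006], [0.475, -0.88, -0.006], [0.002, 0.008, -1.0]]
wrist_force: [7.8, -24.6, -10.0]
finger_gap: 0.0103
```

step_arm --commands '[0.75,0,0,0,0,0,0,0.75,0,0,0,0,0,0,0.75,0,0,0,0,0,0,0.75,0,0,-30,0,0,0,0.75,0,0,-40,0,0,0,0.75,0,0,-40,0,0,0,0.6,0,0,-40,0,0,0,0.6,0,0,-20,0,0,0]'

```text
time: 5.5
tcp_pos: [0.5093, -0.1097, 0.2122]
tcp_rot: [[0.879, 0.476, 0.005], [0.476, -0.879, -0.001], [0.003, 0.003, -1.0]]
wrist_force: [0.5, -0.2, -0.6]
finger_gap: 0.0357
```

```bash
python3 - <<'E'
from h import *
im=eyes.get_image("top");cv2.imwrite("pics/t2.png",im[:,:,::-1]);crop(im,360,130,550,280,4,"c4.png");crop(im,180,250,280,310,8,"c5.png")
im=eyes.get_image("wrist");crop(im,0,0,640,480,1,"w2.png")
E
```

```text
(no output)
```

View pics/c4.png

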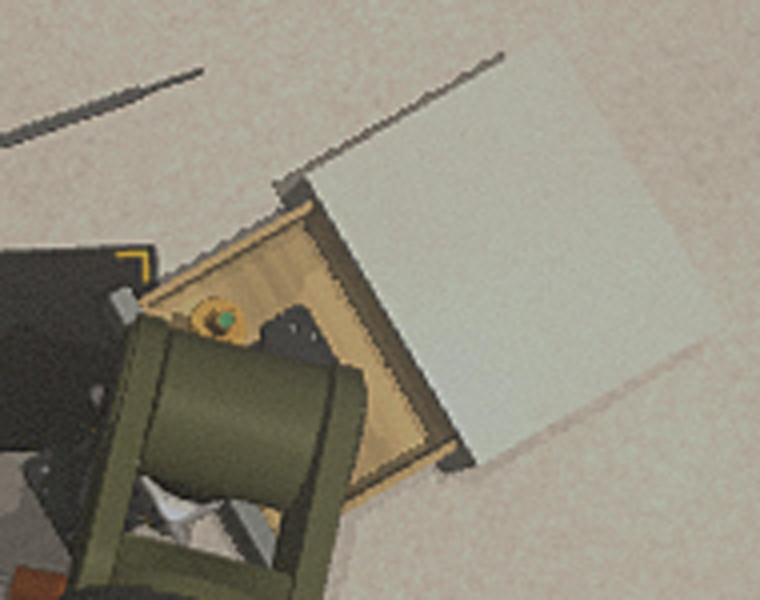

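View pics/c5.png

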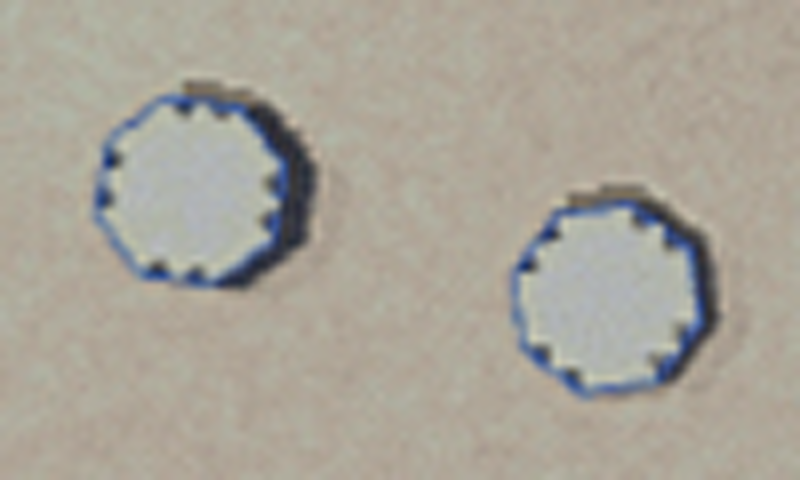

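View pics/w2.png

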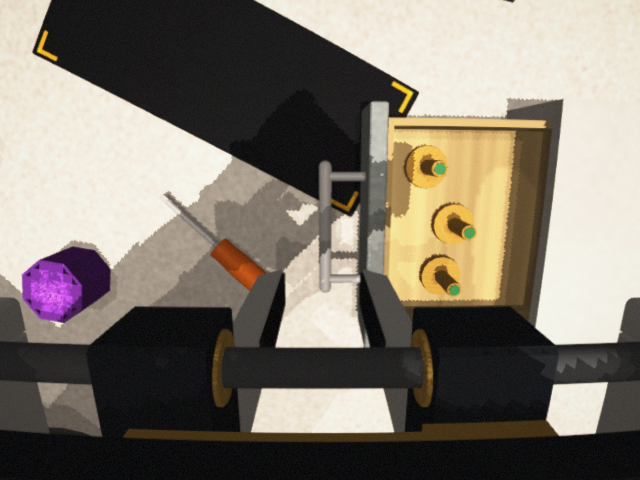

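```bash
cat >> h.py <<'E'
def tiltR(u,phi):
    a=np.radians(u);f=np.radians(phi);U=np.array([np.cos(a),np.sin(a),0]);Z=np.array([0,0,1.])
    t=-Z*np.cos(f)+U*np.sin(f); x=U*np.cos(f)+Z*np.sin(f)
    return np.stack([x,np.cross(t,x),t],1)
def tcp(G,R,back=0): return np.asarray(G,float)+R[:,2]*(0.0188-back)
E
python3 - <<'E'
from h import *
i=eyes.camera_info("wrist");print(eyes.camera_info("top")["origin"])
for u,v in [(439,169),(469,233),(453,290)]: print(onz(i,u,v,.072))
R=tiltR(53,45);G=[.408,.261,.028]
h=tcp(G,R,.10);h[2]+=.06
print(tcp(G,R),h)
p,q=plan(h,R,0.0)
plan(tcp(G,R,.0),R,0,p0=p,R0=q)
E
```

```text
[0.42832275 0.05756105 1.60814507]
[ 0.60075001 -0.17054449  0.072     ]
[ 0.56726791 -0.2226746   0.072     ]
[ 0.51679069 -0.23879745  0.072     ]
[0.41600029 0.27161675 0.01470639] [0.37344554 0.21514469 0.14541707]
[0,3.9,-39,7.2,0.019,0.086,-0.045,0,4.9,-38.6,8.3,0.019,0.085,-0.045,0,5.9,-38.2,9.6,0.02,0.086,-0.045,0,6.7,-37.7,10.8,0.019,0.085,-0.045,0,7.5,-37.2,12.1,0.019,0.086,-0.045,0,8,-36.6,13.5,0.019,0.085,-0.045,0,8.4,-36,14.9,0.019,0.086,-0.045,0,8.7,-35.3,16.4,0.019,0.085,-0.045]
[0,8.9,-34.5,17.7,0.019,0.086,-0.045]
[0,-10.6,0,35.6,0,0,0,0,-10.6,0,35.6,0,0,0,0,-10.7,-0.1,35.6,0,0,0,0,-10.6,0,35.6,0,0,0]
```

step_arm --commands '[0,4,-39,7,0.019,0.086,-0.045,0,5,-38.6,8.3,0.019,0.086,-0.045,0,6,-38,9.6,0.019,0.086,-0.045,0,7,-37.7,11,0.019,0.085,-0.045,0,7.5,-37,12,0.019,0.085,-0.045,0,8,-36.6,13.5,0.019,0.085,-0.045,0,8.4,-36,15,0.019,0.085,-0.045,0,8.7,-35.3,16.4,0.019,0.085,-0.045]'

```text
time: 6.4
tcp_pos: [0.3868, 0.18, 0.1494]
tcp_rot: [[0.499, 0.769, 0.398], [0.582, -0.638, 0.504], [0.642, -0.019, -0.767]]
wrist_force: [1.1, 1.2, 0.4]
finger_gap: 0.0935
```

step_arm --commands '[0,9,-34.5,17.7,0.019,0.086,-0.045,0,0,0,0,0,0,0,0,0,0,0,0,0,0]'

```text
time: 6.7
tcp_pos: [0.3724, 0.2154, 0.1425]
tcp_rot: [[0.431, 0.799, 0.42], [0.566, -0.602, 0.563], [0.703, -0.005, -0.711]]
wrist_force: [0.3, -0.4, 0.4]
finger_gap: 0.094
```

```bash
python3 - <<'E'
from h import *
o=sensors.get_obs();print(o["joints"])
i=eyes.camera_info("wrist");print(proj(i,[.408,.261,.054]))
im=eyes.get_image("wrist");crop(im,0,0,640,480,1,"w3.png")
R=tiltR(53,45);G=[.408,.261,.028]
plan(tcp(G,R,.0),R,0)
E
```

```text
[  5.78184888  -8.98532387 136.53153879  62.0728967   35.89402481
  -4.22906204]
[325.51252873 266.18562053]
[0,-10,0.1,35.3,0,0.001,-0.001,0,-10,0.2,35.3,-0.001,0.002,-0.001,0,-10.1,0.1,35.3,0,0.001,0,0,-10.1,0.1,35.2,-0.001,0.001,-0.001]
```

View pics/w3.png

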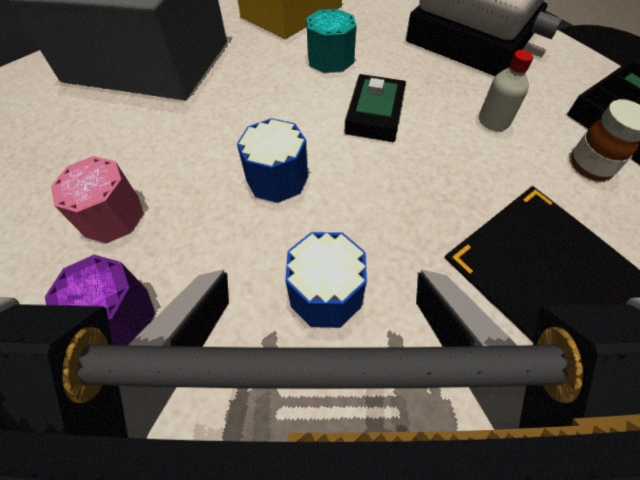

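step_arm --commands '[0,-10,0,35,0,0,0,0,-10,0,35,0,0,0,0,-10,0,35,0,0,0,0,-5,0,18,0,0,0,0,-5,0,18,0,0,0,0,0,0,0,0,0,0]'

```text
time: 7.35
tcp_pos: [0.4157, 0.272, 0.014]
tcp_rot: [[0.431, 0.798, 0.421], [0.565, -0.603, 0.563], [0.703, -0.005, -0.711]]
wrist_force: [-0.0, 0.2, -0.0]
finger_gap: 0.0942
```

step_arm --commands '[1,0,0,0,0,0,0,1,0,0,0,0,0,0,1,0,0,0,0,0,0,1,0,0,0,0,0,0]' --squeeze 20

```text
time: 7.75
tcp_pos: [0.4156, 0.2721, 0.0165]
tcp_rot: [[0.429, 0.798, 0.423], [0.564, -0.602, 0.564], [0.706, -0.003, -0.709]]
wrist_force: [0.5, -0.7, 0.1]
finger_gap: 0.065
```

```bash
python3 - <<'E'
from h import *
o=sensors.get_obs();print(o["joints"],o["tcp_pos"]-o["tcp_rot"][:,2]*.0188)
im=eyes.get_image("wrist");crop(im,0,0,640,480,1,"w4.png")
E
```

```text
[ 15.14291679  19.70820339 131.6378676  108.85852517  27.30326177
 -49.74570484] [0.40766514 0.26148877 0.02977541]
```

View pics/w4.png

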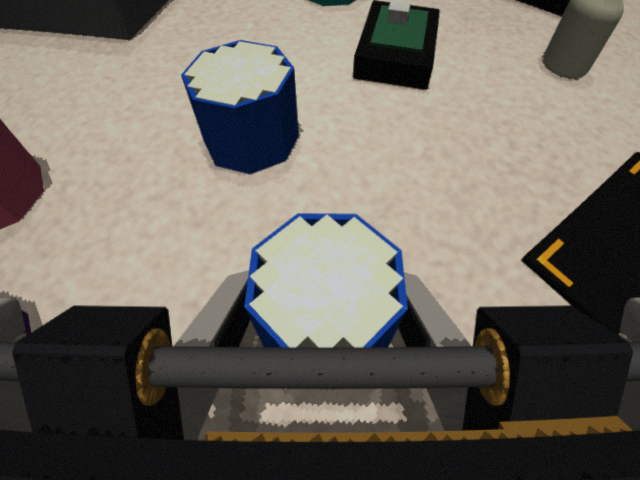

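```bash
python3 - <<'E'
from h import *
o=sensors.get_obs();p0,R0=o["tcp_pos"],o["tcp_rot"]
p1=p0+[0,0,.1]
cp,cR=plan(p1,R0,1,n=4,p0=p0,R0=R0)
R=tiltR(53,0);cp,cR=plan(tcp([.42,.25,.15],R),R,1,p0=cp,R0=cR,ang=.1)
R=tiltR(15,-45)
cp,cR=plan(tcp([.57,.15,.12],R),R,1,p0=cp,R0=cR,ang=.1)
E
```

```text
[1,17.6,-0.1,-17.7,0,0,0,1,17.7,0,-17.7,0,0,0,1,17.6,-0.1,-17.8,0,0,0,1,17.6,-0.1,-17.7,0,0,0]
[1,0,2.1,-2.6,0,-0.098,0,1,-0.3,2.1,-2.7,-0.001,-0.098,0,1,-0.5,2.1,-2.6,0,-0.098,-0.001,1,-0.8,2.1,-2.5,0,-0.098,0,1,-1,2.1,-2.4,-0.001,-0.097,0,1,-1.3,2.1,-2.3,0,-0.098,0,1,-1.4,2.1,-2.2,0,-0.098,-0.001,1,-1.7,2.1,-2.1,0,-0.098,0]
[1,0,15.6,2.2,0.024,-0.069,0.057,1,1,15.7,1.8,0.023,-0.068,0.057,1,2,15.6,1.4,0.024,-0.069,0.057,1,3,15.4,0.8,0.024,-0.069,0.058,1,3.9,15.3,0.2,0.023,-0.068,0.057,1,4.8,15,-0.5,0.024,-0.069,0.057,1,5.6,14.8,-1.1,0.023,-0.069,0.057,1,6.2,14.3,-1.9,0.024,-0.069,0.057]
[1,7,13.9,-2.7,0.024,-0.068,0.057,1,7.5,13.5,-3.5,0.023,-0.069,0.057,1,7.9,12.9,-4.4,0.024,-0.069,0.058]
```

step_arm --commands '[1,0,0,0,0,0,0,1,0,0,0,0,0,0,1,17,0,-18,0,0,0,1,18,0,-18,0,0,0,1,18,0,-18,0,0,0,1,18,0,-18,0,0,0]'

```text
time: 8.4
tcp_pos: [0.4151, 0.2715, 0.1178]
tcp_rot: [[0.429, 0.798, 0.423], [0.565, -0.603, 0.563], [0.704, -0.003, -0.71]]
wrist_force: [0.2, 0.9, -1.5]
finger_gap: 0.0619
```

step_arm --commands '[1,0,2,-2.6,0,-0.098,0,1,0,2,-2.6,0,-0.098,0,1,-0.5,2,-2.6,0,-0.098,0,1,-1,2,-2.5,0,-0.098,0,1,-1,2,-2.4,0,-0.098,0,1,-1.3,2,-2.3,0,-0.098,0,1,-1.5,2,-2.2,0,-0.098,0,1,-1.5,2,-2,0,-0.098,0]'

```text
time: 9.2
tcp_pos: [0.4169, 0.2538, 0.1293]
tcp_rot: [[0.595, 0.803, 0.03], [0.801, -0.595, 0.06], [0.066, -0.011, -0.998]]
wrist_force: [-0.3, -0.6, -0.7]
finger_gap: 0.0621
```

```bash
python3 - <<'E'
from h import *
o=sensors.get_obs();print(o["joints"])
R=tiltR(15,-45)
cp,cR=plan(tcp([.57,.15,.12],R),R,1,ang=.1)
E
```

```text
[ 25.73200593  12.14370591 104.39838159   2.67899347  60.42543075
  61.03083531]
[1,-0.4,16.1,1.9,0.021,-0.074,0.059,1,0.7,16.1,1.5,0.021,-0.074,0.059,1,1.8,16,1,0.022,-0.074,0.059,1,2.8,15.9,0.6,0.021,-0.074,0.06,1,3.7,15.8,0,0.021,-0.074,0.059,1,4.6,15.5,-0.7,0.021,-0.074,0.059,1,5.5,15.1,-1.3,0.021,-0.074,0.059,1,6.2,14.8,-2.1,0.021,-0.075,0.059]
[1,6.9,14.4,-2.9,0.022,-0.074,0.06,1,7.5,13.8,-3.8,0.021,-0.074,0.059,1,8,13.3,-4.6,0.021,-0.074,0.059]
```

step_arm --commands '[1,0,16,1.9,0.021,-0.074,0.059,1,1,16,1.5,0.021,-0.074,0.059,1,2,16,1,0.021,-0.074,0.059,1,3,16,0.6,0.021,-0.074,0.059,1,4,16,0,0.021,-0.074,0.059,1,4.5,15.5,-0.7,0.021,-0.074,0.059,1,5.5,15,-1.3,0.021,-0.074,0.059,1,6,15,-2,0.021,-0.074,0.059]'

```text
time: 10.0
tcp_pos: [0.5201, 0.1767, 0.1121]
tcp_rot: [[0.754, 0.425, -0.5], [0.391, -0.903, -0.178], [-0.527, -0.062, -0.847]]
wrist_force: [0.5, 0.7, 0.5]
finger_gap: 0.0621
```

step_arm --commands '[1,7,14.5,-3,0.021,-0.074,0.059,1,7.5,14,-3.8,0.021,-0.074,0.059,1,8,13.5,-4.6,0.021,-0.074,0.059,1,0,0,0,0,0,0]'

```text
time: 10.4
tcp_pos: [0.5587, 0.1457, 0.1029]
tcp_rot: [[0.681, 0.258, -0.686], [0.183, -0.966, -0.182], [-0.709, -0.001, -0.705]]
wrist_force: [0.4, -0.9, -2.2]
finger_gap: 0.0619
```

```bash
python3 - <<'E'
from h import *
o=sensors.get_obs();print(o["joints"],o["tcp_pos"]-o["tcp_rot"][:,2]*.0188)
cv2.imwrite("pics/s3.png",eyes.get_image("scene")[:,:,::-1])
R=tiltR(15,-45)
plan(tcp([.57,.15,.041],R),R,1,mm=20)
E
```

```text
[ 11.94532079  55.82174265  50.62329686  -2.34575324 118.68605559
  86.71308364] [0.57164156 0.14910364 0.11610176]
[1,13.2,0,13.7,0,0,0.001,1,13.3,0,13.7,0,0,0,1,13.2,0,13.7,-0.001,-0.001,0.001,1,13.2,-0.1,13.7,0,0,0.001]
```

View pics/s3.png

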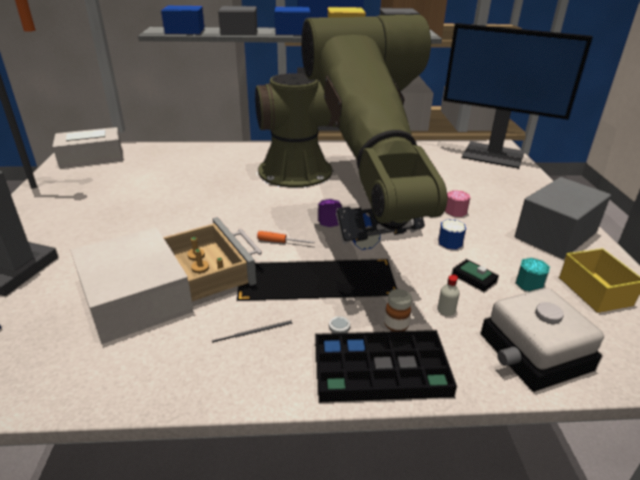

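step_arm --commands '[1,13,0,14,0,0,0,1,13,0,14,0,0,0,1,13,0,13,0,0,0,1,10,0,10,0,0,0,1,4,0,4,0,0,0,1,0,0,0,0,0,0]'

```text
time: 11.05
tcp_pos: [0.5569, 0.1475, 0.0288]
tcp_rot: [[0.683, 0.262, -0.681], [0.188, -0.965, -0.183], [-0.705, -0.003, -0.709]]
wrist_force: [-0.5, 0.1, -0.3]
finger_gap: 0.0615
```

step_arm --commands '[1,1.5,0,1.5,0,0,0,1,1.5,0,1.5,0,0,0,1,0,0,0,0,0,0]'

```text
time: 11.35
tcp_pos: [0.5573, 0.1475, 0.0256]
tcp_rot: [[0.685, 0.262, -0.68], [0.188, -0.965, -0.182], [-0.704, -0.003, -0.71]]
wrist_force: [0.3, -0.0, -0.1]
finger_gap: 0.0621
```

step_arm --commands '[1,1,0,1,0,0,0,1,1,0,1,0,0,0,1,0,0,0,0,0,0]'

```text
time: 11.65
tcp_pos: [0.5575, 0.1475, 0.0241]
tcp_rot: [[0.685, 0.262, -0.68], [0.188, -0.965, -0.182], [-0.704, -0.003, -0.71]]
wrist_force: [0.6, -1.0, 10.8]
finger_gap: 0.062
```

step_arm --commands '[0.6,0,0,-0.5,0,0,0,0,0,0,0,0,0,0,0,0,0,0,0,0,0,0,0,0,-20,0,0,0,0,0,0,-40,0,0,0,0,0,0,-40,0,0,0,0,-20,0,-40,0,0,0,0,0,0,0,0,0,0]'

```text
time: 12.45
tcp_pos: [0.6382, 0.169, 0.1375]
tcp_rot: [[0.692, 0.262, -0.673], [0.189, -0.965, -0.181], [-0.697, -0.002, -0.717]]
wrist_force: [0.1, -0.1, 0.6]
finger_gap: 0.094
```

```bash
python3 - <<'E'
from h import *
i=eyes.camera_info("wrist")
im=eyes.get_image("wrist");crop(im,0,0,640,480,1,"w5.png")
print(proj(i,[.57,.15,.037]))
o=sensors.get_obs();print(o["tcp_pos"])
R=tiltR(15,40)
hh=tcp([.57,.15,.14],R,.06)
cp,cR=plan(hh,R,0)
plan(tcp([.57,.15,.038],R),R,0,p0=cp,R0=cR)
E
```

```text
[323.30779356 209.39515201]
[0.637075   0.16874761 0.13421228]
[0,-7.3,0,3.1,0,0.113,0,0,-7.6,0.1,2.3,0,0.114,0.001,0,-7.8,0,1.4,-0.001,0.113,0,0,-7.9,0,0.5,0,0.114,0,0,-7.9,0.1,-0.4,0,0.113,0,0,-7.9,0,-1.2,0,0.113,0.001,0,-7.6,0,-2.2,0,0.114,0,0,-7.4,0.1,-3,-0.001,0.113,0]
[0,-6.9,0,-3.8,0,0.113,0,0,-6.5,0.1,-4.6,0,0.114,0.001,0,-5.9,0,-5.3,0,0.113,0,0,-5.3,0.1,-5.9,0,0.114,0,0,-4.6,0,-6.5,-0.001,0.113,0]
[0,-16.4,0,34.5,0,0,0,0,-16.4,0,34.6,0,0,0,0,-16.4,0,34.5,0,0,0,0,-16.4,0,34.6,0,0,0]
```

View pics/w5.png

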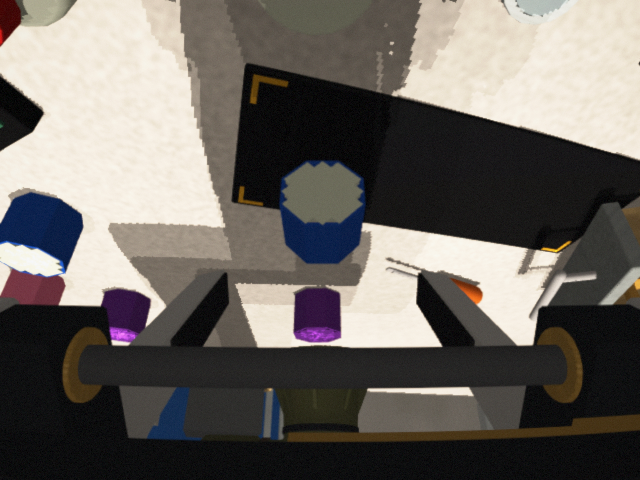

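step_arm --commands '[0,-7.3,0,3,0,0.113,0,0,-7.6,0,2.3,0,0.113,0,0,-7.8,0,1.4,0,0.113,0,0,-8,0,0.5,0,0.113,0,0,-8,0,-0.4,0,0.113,0,0,-8,0,-1.2,0,0.113,0,0,-7.6,0,-2.2,0,0.113,0,0,-7.4,0,-3,0,0.113,0]'

```text
time: 13.3
tcp_pos: [0.5805, 0.1533, 0.1559]
tcp_rot: [[0.961, 0.262, 0.092], [0.26, -0.965, 0.028], [0.096, -0.003, -0.995]]
wrist_force: [1.0, -0.3, 0.2]
finger_gap: 0.0937
```

step_arm --commands '[0,-7,0,-3.8,0,0.113,0,0,-6.5,0,-4.6,0,0.113,0,0,-6,0,-5.3,0,0.113,0,0,-5.3,0,-6,0,0.113,0,0,-4.6,0,-6.5,0,0.113,0,0,0,0,0,0,0,0]'

```text
time: 13.9
tcp_pos: [0.5432, 0.1432, 0.17]
tcp_rot: [[0.765, 0.261, 0.589], [0.205, -0.965, 0.162], [0.61, -0.003, -0.792]]
wrist_force: [0.3, 0.1, -0.0]
finger_gap: 0.0941
```

```bash
python3 - <<'E'
from h import *
i=eyes.camera_info("wrist")
im=eyes.get_image("wrist");crop(im,0,0,640,480,1,"w6.png")
print(proj(i,[.57,.15,.037]),sensors.get_obs()["joints"])
R=tiltR(15,40)
plan(tcp([.57,.15,.038],R),R,0)
E
```

```text
[323.67817326 302.13682857] [  9.22858852   3.95548024 115.97161278   9.64270651  22.98540037
  76.50838232]
[0,-14.9,0.2,35.1,-0.001,0.011,0,0,-15.3,0.2,34.9,-0.001,0.01,0,0,-15.6,0.1,34.7,-0.001,0.011,0,0,-16,0.1,34.6,-0.001,0.011,0]
```

View pics/w6.png

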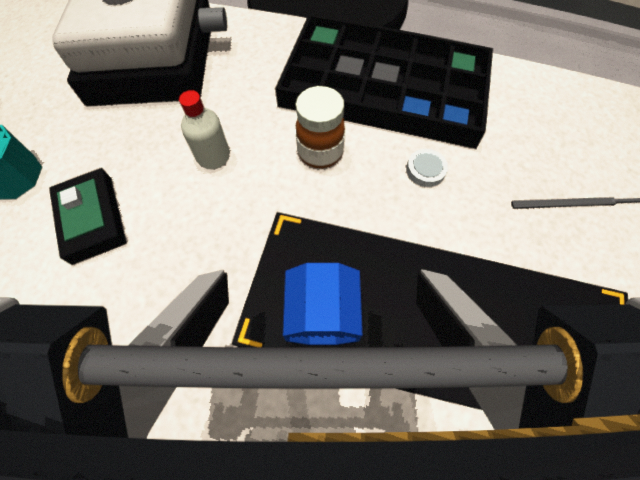

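step_arm --commands '[0,-15,0,35,0,0.01,0,0,-15,0,35,0,0.01,0,0,-15.5,0,34.7,0,0.01,0,0,-8,0,17.3,0,0.005,0,0,-8,0,17.3,0,0.005,0,0,0,0,0,0,0,0]'

```text
time: 14.55
tcp_pos: [0.578, 0.1567, 0.0497]
tcp_rot: [[0.743, 0.27, 0.612], [0.2, -0.963, 0.182], [0.638, -0.013, -0.77]]
wrist_force: [0.9, 0.4, 1.0]
finger_gap: 0.0939
```

step_arm --commands '[1,0,0,0,0,0,0,1,0,0,0,0,0,0,1,0,0,0,0,0,0,1,0,0,0,0,0,0,1,0,0,0,0,0,0,1,0,0,0,0,0,0]'

```text
time: 15.15
tcp_pos: [0.5785, 0.1561, 0.052]
tcp_rot: [[0.741, 0.269, 0.615], [0.2, -0.963, 0.181], [0.641, -0.011, -0.767]]
wrist_force: [-1.3, -1.9, 3.3]
finger_gap: 0.0603
```

```bash
python3 - <<'E'
from h import *
o=sensors.get_obs();print(o["joints"],o["tcp_pos"]-o["tcp_rot"][:,2]*.0188)
im=eyes.get_image("wrist");crop(im,150,100,490,400,2,"w7.png")
p0,R0=o["tcp_pos"],o["tcp_rot"]
cp,cR=plan(p0+[0,0,.07],R0,1,n=3,p0=p0,R0=R0)
phi=np.degrees(np.arctan2(np.hypot(R0[0,2],R0[1,2]),-R0[2,2]));print(phi)
R=tiltR(15,-(90-phi))
cp,cR=plan(tcp([.575,.15,.11],R),R,1,p0=cp,R0=cR,ang=.1)
E
```

```text
[  9.65386095  20.99215551 116.51910323  57.17748526   5.12851541
  28.74350403] [0.5669019  0.15274767 0.06642481]
[1,15,-0.3,-17.9,0,0,0,1,14.9,-0.2,-17.9,0,0,0,1,15,-0.3,-17.9,0,0,0]
39.89820607508436
[1,-1.9,0.3,0.4,-0.001,-0.098,0.001,1,-1.8,0.3,0.5,0,-0.098,0.001,1,-1.8,0.4,0.8,-0.001,-0.098,0,1,-1.7,0.3,0.9,-0.001,-0.099,0.001,1,-1.6,0.3,1,0,-0.098,0.001,1,-1.5,0.3,1.3,-0.001,-0.098,0.001,1,-1.4,0.4,1.3,-0.001,-0.098,0.001,1,-1.2,0.3,1.5,-0.001,-0.098,0.001]
[1,-1.1,0.3,1.6,0,-0.098,0,1,-0.9,0.3,1.7,-0.001,-0.099,0.001,1,-0.7,0.4,1.8,-0.001,-0.098,0.001,1,-0.6,0.3,1.9,0,-0.098,0.001,1,-0.4,0.3,1.9,-0.001,-0.098,0.001,1,-0.2,0.3,1.9,-0.001,-0.098,0.001,1,0,0.3,1.9,0,-0.098,0,1,0.2,0.4,1.9,-0.001,-0.099,0.001]
```

View pics/w7.png

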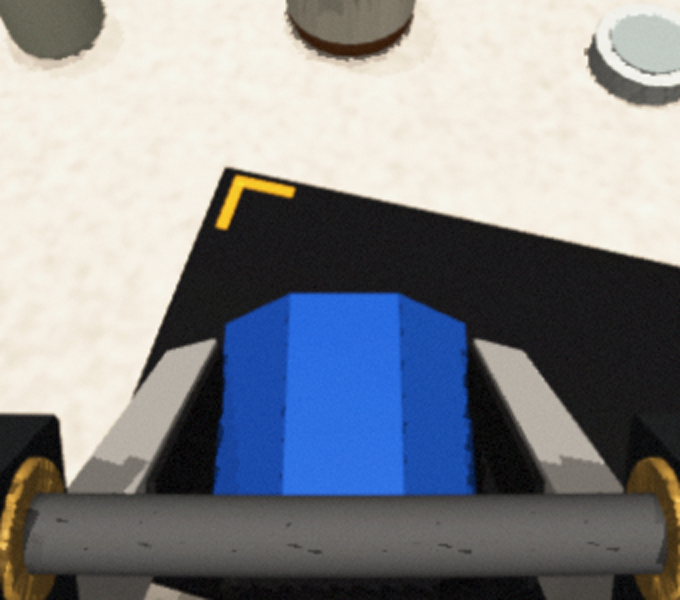

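step_arm --commands '[0,0,0,0,0,0,0,0,0,0,0,0,0,0,0,0,0,-5,0,0,0,0,0,0,-20,0,-0.07,0,0,0,0,-20,0,-0.07,0,0,0,0,0,0,0,0]'

```text
time: 15.8
tcp_pos: [0.5648, 0.1592, 0.0727]
tcp_rot: [[0.773, 0.287, 0.565], [0.213, -0.958, 0.194], [0.597, -0.03, -0.802]]
wrist_force: [-0.1, 0.2, 0.0]
finger_gap: 0.094
```

```bash
python3 - <<'E'
from h import *
o=sensors.get_obs();print(o["joints"],o["tcp_pos"])
im=eyes.get_image("wrist");crop(im,0,0,640,480,1,"w8.png")
R=tiltR(15,31)
plan(tcp([.57,.15,.040],R),R,0,mm=15)
E
```

```text
[  9.58357358  17.29223289 115.99582088  28.54099394  11.76971881
  57.28681433] [0.5647696  0.15922409 0.07265475]
[0,-4.7,3.1,11.4,-0.01,-0.025,0.002,0,-4.4,3,11.5,-0.011,-0.025,0.002,0,-4.2,2.8,11.6,-0.01,-0.025,0.002,0,-3.8,2.8,11.8,-0.011,-0.025,0.001]
```

View pics/w8.png

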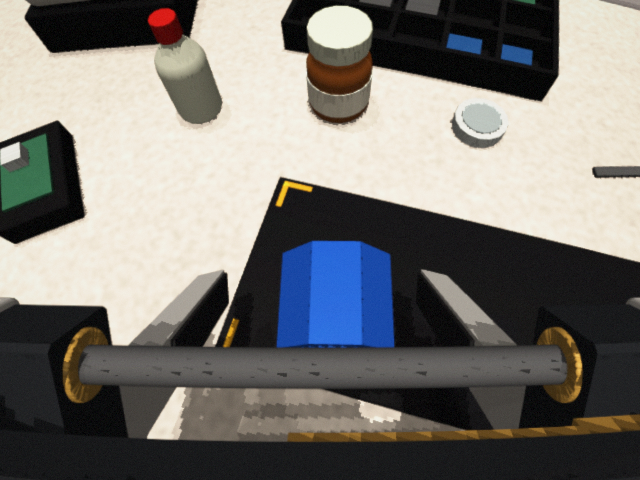

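step_arm --commands '[0,0,2,0,-0.01,-0.03,0,0,0,2,0,-0.01,-0.03,0,0,0,2,0,-0.01,-0.03,0,0,0,2,0,-0.01,-0.03,0,0,0,2,0,0,0,0,0,0,0,0,0,0,0]'

```text
time: 16.45
tcp_pos: [0.5668, 0.1499, 0.0705]
tcp_rot: [[0.837, 0.267, 0.478], [0.232, -0.964, 0.131], [0.496, 0.001, -0.868]]
wrist_force: [0.7, -0.7, 0.2]
finger_gap: 0.0942
```

```bash
python3 - <<'E'
from h import *
o=sensors.get_obs();print(o["joints"],o["tcp_pos"])
R=tiltR(15,29)
plan(tcp([.57,.15,.040],R),R,0,mm=8)
E
```

```text
[ 10.01518698  18.33199559 111.5587809    7.52586901  20.63583693
  78.18641412] [0.56678719 0.14994661 0.07051693]
[0,-1.8,0.1,6.7,0,-0.002,0.001,0,-1.8,0.1,6.7,-0.001,-0.002,0.001,0,-1.8,0.2,6.7,0,-0.002,0.001,0,-1.8,0.1,6.7,-0.001,-0.001,0.001,0,-1.7,0.1,6.7,0,-0.002,0.001,0,-1.8,0.1,6.7,-0.001,-0.002,0.002,0,-1.7,0.1,6.7,0,-0.002,0.001]
```

step_arm --commands '[0,-2,0,7,0,0,0,0,-2,0,7,0,0,0,0,-2,0,7,0,0,0,0,-2,0,7,0,0,0,0,-2,0,7,0,0,0,0,-2,0,7,0,0,0,0,-1,0,6,0,0,0,0,0,0,0,0,0,0]'

```text
time: 17.25
tcp_pos: [0.5789, 0.1528, 0.0221]
tcp_rot: [[0.838, 0.266, 0.477], [0.232, -0.964, 0.129], [0.495, 0.003, -0.869]]
wrist_force: [0.9, -0.1, 0.0]
finger_gap: 0.0941
```

step_arm --commands '[1,0,0,0,0,0,0,1,0,0,0,0,0,0,1,0,0,0,0,0,0,1,0,0,0,0,0,0,1,0,0,0,0,0,0,1,0,0,0,0,0,0]'

```text
time: 17.85
tcp_pos: [0.5792, 0.1528, 0.0233]
tcp_rot: [[0.837, 0.266, 0.479], [0.232, -0.964, 0.129], [0.496, 0.003, -0.868]]
wrist_force: [-1.7, 0.2, 2.5]
finger_gap: 0.0618
```

```bash
python3 - <<'E'
from h import *
o=sensors.get_obs();print(o["joints"],o["tcp_pos"]-o["tcp_rot"][:,2]*.0188)
p0,R0=o["tcp_pos"],o["tcp_rot"]
cp,cR=plan(p0+[0,0,.07],R0,1,n=3,p0=p0,R0=R0)
phi=np.degrees(np.arctan2(np.hypot(R0[0,2],R0[1,2]),-R0[2,2]));print(phi)
R=tiltR(15,-(90-phi))
cp,cR=plan(tcp([.575,.15,.11],R),R,1,p0=cp,R0=cR,ang=.1)
E
```

```text
[ 10.16711378  24.89982575 110.55864527   9.4726394   15.10062235
  76.21744353] [0.57016408 0.15040439 0.03964182]
[1,11.6,0.1,-20.3,0,0,0,1,11.5,0,-20.2,0,0,0,1,11.6,0.1,-20.3,0,0,0]
29.73006308063578
[1,-0.9,0.1,-1.1,0,-0.098,0,1,-1,0.1,-0.9,0.001,-0.098,0.001,1,-1.1,0.1,-0.9,0,-0.099,0,1,-1.2,0.1,-0.7,0,-0.098,0.001,1,-1.3,0.1,-0.6,0.001,-0.098,0,1,-1.3,0.1,-0.5,0,-0.098,0.001,1,-1.3,0.1,-0.4,0,-0.098,0,1,-1.4,0.1,-0.2,0.001,-0.098,0]
[1,-1.4,0.1,-0.1,0,-0.099,0.001,1,-1.4,0.1,0,0,-0.098,0,1,-1.4,0.1,0.2,0.001,-0.098,0.001,1,-1.3,0.1,0.3,0,-0.098,0,1,-1.3,0.1,0.4,0,-0.098,0.001,1,-1.3,0.1,0.6,0,-0.098,0,1,-1.2,0.1,0.7,0.001,-0.099,0,1,-1.1,0.1,0.8,0,-0.098,0.001]
```

step_arm --commands '[1,12,0,-20,0,0,0,1,12,0,-20,0,0,0,1,12,0,-20,0,0,0,1,-1,0,-1,0,-0.09,0,1,-1,0,-1,0,-0.1,0,1,-1,0,-1,0,-0.1,0,1,-1,0,-1,0,-0.1,0,1,-1,0,-1,0,-0.1,0]'

```text
time: 18.65
tcp_pos: [0.5744, 0.1517, 0.0965]
tcp_rot: [[0.964, 0.266, 0.025], [0.266, -0.964, 0.004], [0.025, 0.003, -1.0]]
wrist_force: [-0.6, -0.4, 0.1]
finger_gap: 0.0618
```

step_arm --commands '[1,-1,0,-0.5,0,-0.1,0,1,-1,0,0,0,-0.1,0,1,-1,0,0,0,-0.1,0,1,-1,0,0,0,-0.1,0,1,-1,0,0,0,-0.1,0,1,-1,0,0,0,-0.1,0,1,-1,0,0,0,-0.1,0,1,0,0,0,0,0,0]'

```text
time: 19.45
tcp_pos: [0.5678, 0.1499, 0.0957]
tcp_rot: [[0.752, 0.266, -0.604], [0.205, -0.964, -0.168], [-0.627, 0.003, -0.779]]
wrist_force: [-0.4, -0.7, -1.0]
finger_gap: 0.0619
```

```bash
python3 - <<'E'
from h import *
o=sensors.get_obs();print(o["joints"],o["tcp_pos"]-o["tcp_rot"][:,2]*.0188)
R=tiltR(15,-55)
cp,cR=plan(tcp([.575,.15,.08],R),R,1,ang=.1)
cv2.imwrite("pics/s4.png",eyes.get_image("scene")[150:350,250:520,::-1].repeat(2,0).repeat(2,1))
E
```

```text
[ 12.19658059  53.16439832  53.69158172  -2.28880919 111.88393588
  86.7364351 ] [0.5791186  0.15307066 0.11036227]
[1,3.4,0.6,8.6,0.002,-0.094,0.001,1,4.1,0.5,8.3,0.003,-0.094,0.001,1,4.9,0.6,7.9,0.002,-0.095,0.001]
```

View pics/s4.png

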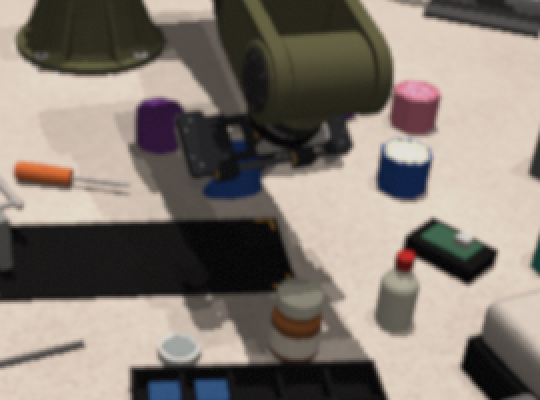

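```bash
python3 - <<'E'
from h import *
t=eyes.camera_info("top")
print("jar",onz(t,275,158,.075),"duster",onz(t,232,176,.09),"ring",onz(t,320,161,.012),"module",onz(t,202,216,.035),"purple",onz(t,320,315,.054),onz(t,223,347,.054))
R=tiltR(3,-50)
cp,cR=plan(tcp([.575,.035,.11],R),R,1,ang=.1)
R=tiltR(3,-57)
cp,cR=plan(tcp([.575,.035,.06],R),R,1,ang=.1,p0=cp,R0=cR,mm=20)
E
```

```text
jar [0.75150474 0.19911816 0.075     ] duster [0.7037404  0.31237955 0.09      ] ring [0.75272428 0.08031543 0.012     ] module [0.60611913 0.40557498 0.035     ] purple [0.33097685 0.09006505 0.054     ] [0.25247811 0.35018865 0.054     ]
[1,-10.1,36.5,7.6,0.051,-0.067,0.051,1,-7.8,37.4,6.3,0.051,-0.066,0.051,1,-5.4,38,4.8,0.051,-0.067,0.052]
[1,12,0,10.7,0,-0.041,0,1,12.4,0,10.1,0,-0.04,0,1,12.8,-0.1,9.7,0,-0.041,-0.001]
```

step_arm --commands '[1,-7,28,6,0.038,-0.05,0.038,1,-6,28,5,0.038,-0.05,0.038,1,-5,28,4,0.038,-0.05,0.038,1,-4,28,4,0.038,-0.05,0.038,1,0,0,0,0,0,0]'

```text
time: 20.0
tcp_pos: [0.5604, 0.0305, 0.0987]
tcp_rot: [[0.643, 0.048, -0.764], [0.03, -0.999, -0.037], [-0.765, 0.0, -0.644]]
wrist_force: [-0.5, 0.0, -0.9]
finger_gap: 0.0621
```

```bash
python3 - <<'E'
from h import *
R=tiltR(3,-58)
cp,cR=plan(tcp([.575,.035,.05],R),R,1,ang=.1,mm=15)
E
```

```text
[1,11,-0.9,9.7,-0.001,-0.035,-0.001,1,11.4,-1,9.2,-0.001,-0.036,-0.001,1,11.7,-0.9,8.9,-0.001,-0.035,0,1,12,-0.9,8.4,0,-0.035,-0.001]
```

step_arm --commands '[1,11,-1,10,0,-0.036,0,1,11,-1,9,0,-0.036,0,1,12,-1,9,0,-0.036,0,1,12,-1,8.5,0,-0.036,0,1,0,0,0,0,0,0]'

```text
time: 20.5
tcp_pos: [0.5579, 0.0389, 0.0382]
tcp_rot: [[0.525, 0.055, -0.85], [0.029, -0.998, -0.047], [-0.851, -0.001, -0.525]]
wrist_force: [-1.1, 0.7, -0.3]
finger_gap: 0.0619
```

```bash
python3 - <<'E'
from h import *
o=sensors.get_obs();print(o["joints"],o["tcp_pos"]-o["tcp_rot"][:,2]*.0188,o["tcp_rot"])
cv2.imwrite("pics/s5.png",eyes.get_image("scene")[150:350,220:490,::-1].repeat(2,0).repeat(2,1))
E
```

```text
[  1.0870389   66.86946792  45.40429445  -2.16808895 125.99487188
  87.60623799] [0.5739184  0.03978692 0.04805766] [[ 5.24573958e-01  5.52524127e-02 -8.49570088e-01]
 [ 2.94795998e-02 -9.98472278e-01 -4.67339571e-02]
 [-8.50854345e-01 -5.29569352e-04 -5.25401374e-01]]
```

View pics/s5.png

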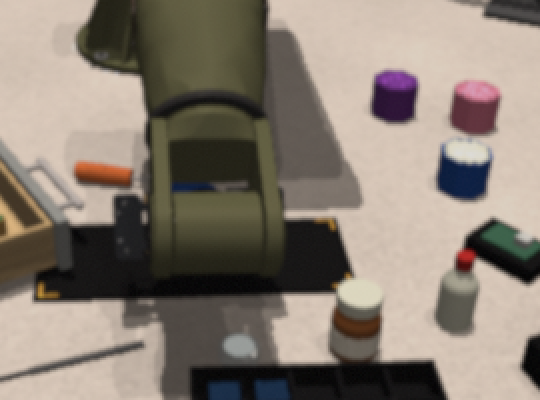

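step_arm --commands '[1,4,0,2.5,0,-0.015,0,1,4,0,2.5,0,-0.015,0,1,3.5,0,2,0,0,0,1,2,0,1,0,0,0,1,0,0,0,0,0,0]'

```text
time: 21.05
tcp_pos: [0.5589, 0.0383, 0.0243]
tcp_rot: [[0.5, 0.054, -0.864], [0.027, -0.999, -0.047], [-0.865, -0.0, -0.501]]
wrist_force: [0.0, 0.6, 0.5]
finger_gap: 0.0615
```

step_arm --commands '[1,1,0,0.6,0,0,0,1,1,0,0.6,0,0,0,1,0,0,0,0,0,0]'

```text
time: 21.35
tcp_pos: [0.5589, 0.0383, 0.0222]
tcp_rot: [[0.5, 0.054, -0.864], [0.027, -0.999, -0.047], [-0.865, -0.0, -0.501]]
wrist_force: [-0.6, 0.3, -0.5]
finger_gap: 0.0618
```

step_arm --commands '[1,1,0,0.6,0,0,0,1,0,0,0,0,0,0]'

```text
time: 21.55
tcp_pos: [0.559, 0.0383, 0.0216]
tcp_rot: [[0.5, 0.054, -0.864], [0.027, -0.999, -0.047], [-0.865, -0.0, -0.501]]
wrist_force: [-0.7, -0.9, 4.4]
finger_gap: 0.0618
```

Contact at G z ≈ 31 mm, as expected. Release and back out along the fingers.

step_arm --commands '[0.5,0,0,0,0,0,0,0.2,0,0,0,0,0,0,0,0,0,0,0,0,0,0,0,0,-15,0,0,0,0,0,0,-25,0,0,0,0,-10,0,-40,0,0.06,0,0,-20,0,-35,0,0.1,0,0,-30,0,-20,0,0.1,0]'

```text
time: 22.35
tcp_pos: [0.6393, 0.0426, 0.1391]
tcp_rot: [[0.707, 0.054, -0.705], [0.039, -0.999, -0.038], [-0.706, -0.0, -0.708]]
wrist_force: [2.0, -0.6, 0.1]
finger_gap: 0.0938
```

step_arm --commands '[0,-25,0,-15,0,0.1,0,0,-20,0,0,0,0.1,0,0,-20,0,0,0,0.1,0,0,0,0,0,0,0,0]'

```text
time: 22.75
tcp_pos: [0.5962, 0.0405, 0.1971]
tcp_rot: [[0.886, 0.054, -0.461], [0.048, -0.999, -0.025], [-0.462, -0.0, -0.887]]
wrist_force: [1.2, 0.2, 1.2]
finger_gap: 0.0936
```

```bash
python3 - <<'E'
from h import *
o=sensors.get_obs();print(o["joints"],o["tcp_pos"])
i=eyes.camera_info("wrist")
im=eyes.get_image("wrist");crop(im,0,0,640,480,1,"w9.png")
print(proj(i,[.575,.039,.06]))
im=eyes.get_image("scene");cv2.imwrite("pics/s6.png",im[:,:,::-1])
E
```

```text
[  0.84752598  41.9294992   55.65459021  -1.11085821 109.89424124
  87.60591892] [0.59624253 0.04049014 0.19713128]
[322.5617359  176.36973039]
```

View pics/w9.png

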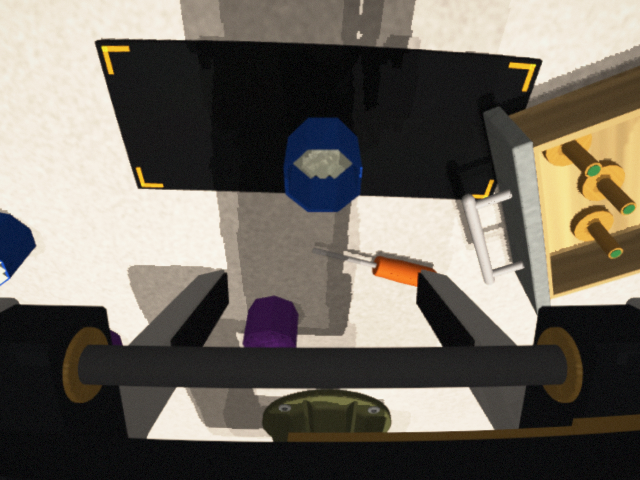

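View pics/s6.png

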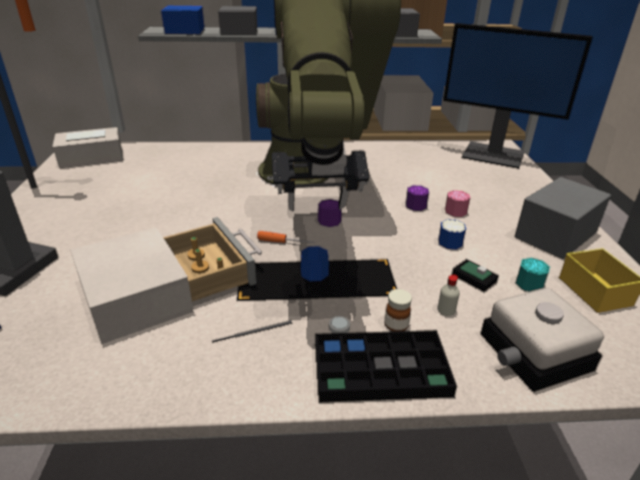

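```bash
python3 - <<'E'
from h import *
i=eyes.camera_info("wrist")
c=onz(i,323,163,.060);print(c)
R=tiltR(3,0)
cp,cR=plan([.577,.039,.13],R,0)
plan([.577,.039,.026],R,0,p0=cp,R0=cR)
E
```

```text
[0.58991484 0.03933324 0.06      ]
[0,2.2,0.1,13.5,0,0.097,0,0,1,0,13.6,0,0.097,0.001,0,-0.4,0.1,13.6,0,0.097,0,0,-1.7,0,13.6,0,0.097,0.001,0,-3,0.1,13.3,0,0.097,0]
[0,0,0,34.7,0,0,0,0,0,0,34.6,0,0,0,0,0,0,34.7,0,0,0]
```

step_arm --commands '[0,2,0,13.5,0,0.097,0,0,1,0,13.6,0,0.097,0,0,0,0,13.6,0,0.097,0,0,-1,0,13.6,0,0.097,0,0,-2,0,13.3,0,0.097,0,0,0,0,0,0,0,0]'

```text
time: 23.45
tcp_pos: [0.5777, 0.0394, 0.1262]
tcp_rot: [[0.999, 0.054, -0.004], [0.054, -0.999, 0.0], [-0.004, -0.0, -1.0]]
wrist_force: [-0.3, 0.1, 0.7]
finger_gap: 0.094
```

```bash
python3 - <<'E'
from h import *
o=sensors.get_obs();print(o["tcp_pos"])
i=eyes.camera_info("wrist")
im=eyes.get_image("wrist");crop(im,200,200,440,380,3,"w10.png")
print(proj(i,[.577,.039,.06]),proj(i,[.577-.031,.039,.06]),proj(i,[.577+.031,.039,.06]))
E
```

```text
[0.57766547 0.03940239 0.12616701]
[322.79853911 251.27087366] [320.29122527 294.88683796] [325.45379042 205.03637713]
```

View pics/w10.png

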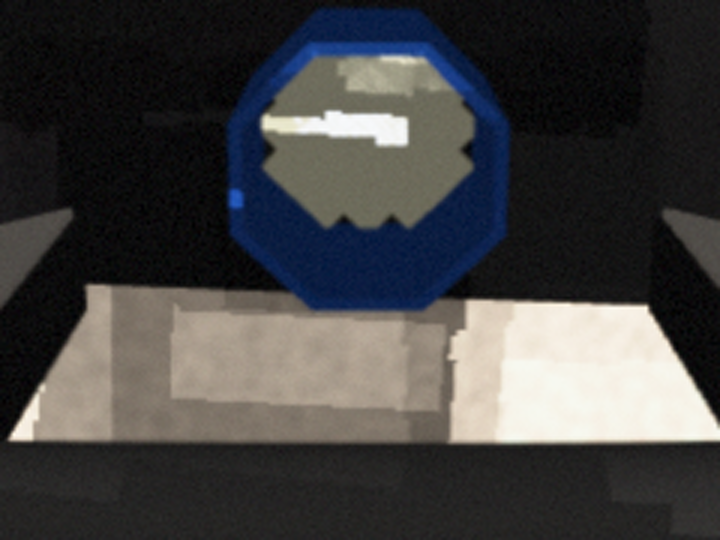

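step_arm --commands '[0,0,0,35,0,0,0,0,0,0,35,0,0,0,0,0,0,18,0,0,0,0,0,0,12,0,0,0,1,0,0,0,0,0,0,1,0,0,0,0,0,0,1,0,0,0,0,0,0,1,0,0,0,0,0,0]'

```text
time: 24.3
tcp_pos: [0.5794, 0.0394, 0.0297]
tcp_rot: [[0.999, 0.054, 0.0], [0.054, -0.999, 0.0], [0.0, -0.0, -1.0]]
wrist_force: [0.0, 0.5, 1.1]
finger_gap: 0.0655
```

step_arm --commands '[1,0,0,0,0,0,0,1,0,0,0,0,0,0]'

```text
time: 24.5
tcp_pos: [0.5793, 0.0394, 0.0295]
tcp_rot: [[0.999, 0.054, 0.001], [0.054, -0.999, 0.0], [0.001, -0.0, -1.0]]
wrist_force: [-0.4, -0.2, 6.2]
finger_gap: 0.0622
```

```bash
python3 - <<'E'
from h import *
o=sensors.get_obs();p0,R0=o["tcp_pos"],o["tcp_rot"];print(p0)
i=eyes.camera_info("top")
R=tiltR(3,0)
cp,cR=plan(p0+[0,0,.02],R0,1,n=1)
cp,cR=plan([.590,.165,p0[2]+.02],R0,1,p0=cp,R0=cR,mm=25)
E
```

```text
[0.57933967 0.03941231 0.02954231]
[1,0,0,-20,0,0,0]
[1,2.9,-20.8,0,0,0,0,1,2.9,-20.8,0,0,0,0,1,2.9,-20.8,0,0,0,0,1,2.9,-20.8,0,0,0,0,1,3,-20.8,0,0,0,0,1,2.9,-20.8,0,0,0,0]
```

step_arm --commands '[1,0,0,-10,0,0,0,1,0,0,-10,0,0,0,1,3,-21,0,0,0,0,1,3,-21,0,0,0,0,1,3,-21,0,0,0,0,1,3,-21,0,0,0,0,1,3,-21,0,0,0,0,1,3,-21,0,0,0,0]'

```text
time: 25.3
tcp_pos: [0.5902, 0.1671, 0.0496]
tcp_rot: [[0.999, 0.054, -0.0], [0.054, -0.999, 0.0], [-0.0, -0.0, -1.0]]
wrist_force: [0.7, -0.2, -0.8]
finger_gap: 0.0618
```

step_arm --commands '[1,0,0,0,0,0,0,1,0,0,9,0,0,0,1,0,0,8,0,0,0,1,0,0,2,0,0,0,1,0,0,0,0,0,0]'

```text
time: 25.8
tcp_pos: [0.5898, 0.1653, 0.0294]
tcp_rot: [[0.999, 0.053, -0.002], [0.053, -0.999, -0.0], [-0.002, 0.0, -1.0]]
wrist_force: [-0.6, -0.4, 1.3]
finger_gap: 0.0614
```

step_arm --commands '[0,0,0,0.5,0,0,0,0,0,0,0,0,0,0,0,0,0,0,0,0,0,0,0,0,-30,0,0,0,0,0,0,-40,0,0,0,0,0,0,-40,0,0,0,0,0,0,-20,0,0,0]'

```text
time: 26.5
tcp_pos: [0.591, 0.1663, 0.1628]
tcp_rot: [[0.999, 0.054, 0.003], [0.054, -0.999, 0.001], [0.003, -0.001, -1.0]]
wrist_force: [-0.0, 0.1, -0.5]
finger_gap: 0.094
```

```bash
python3 - <<'E'
from h import *
o=sensors.get_obs();print(o["tcp_pos"])
i=eyes.camera_info("wrist")
im=eyes.get_image("wrist");crop(im,0,0,640,480,1,"w11.png")
im=eyes.get_image("top");cv2.imwrite("pics/t5.png",im[:,:,::-1]);crop(im,170,240,270,300,8,"c6.png")
E
```

```text
[0.5909535  0.16633281 0.16284197]
```

View pics/w11.png

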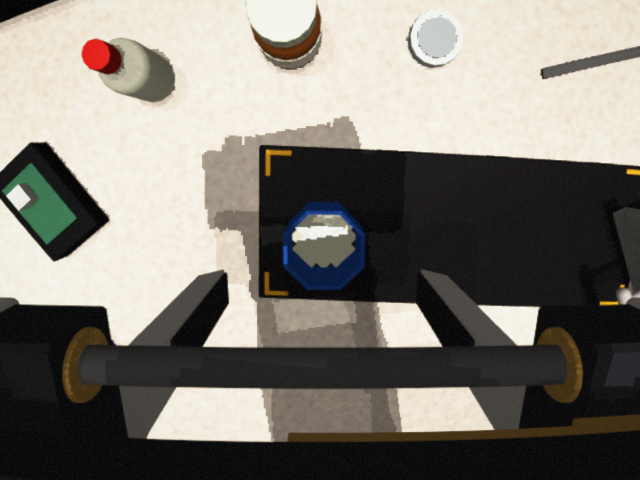

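View pics/c6.png

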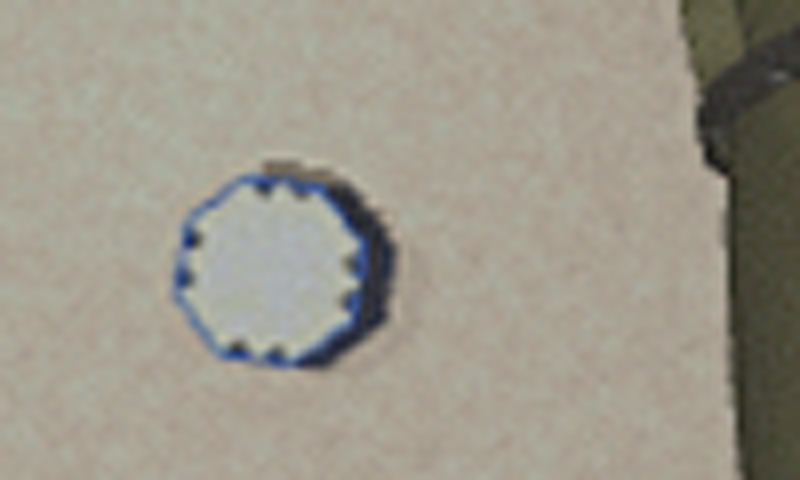

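```bash
python3 - <<'E'
from h import *
R=tiltR(36.5,33);G=[.4475,.399,.029]
h=tcp([.4475,.399,.15],R,.05)
cp,cR=plan(h,R,0)
plan(tcp(G,R),R,0,p0=cp,R0=cR,mm=25)
E
```

```text
[0,-20.7,-33,-2,0.024,0.079,-0.081,0,-17.8,-34.5,-2.8,0.024,0.08,-0.081,0,-14.7,-36,-3.2,0.024,0.079,-0.081,0,-11.5,-37.1,-3.3,0.024,0.079,-0.081,0,-8.2,-38,-3.2,0.024,0.079,-0.08,0,-4.8,-38.6,-2.9,0.024,0.08,-0.081,0,-1.6,-38.9,-2.1,0.024,0.079,-0.081]
[0,-9.4,0,21.6,0,0,0,0,-9.4,0,21.7,0,0,0,0,-9.4,0,21.6,0,0,0,0,-9.5,0,21.6,0,0,0,0,-9.4,0,21.7,0,0,0,0,-9.4,0,21.6,0,0,0,0,-9.4,0,21.7,0,0,0]
```

step_arm --commands '[0,-21,-33,-2,0.024,0.08,-0.081,0,-18,-34.5,-2.8,0.024,0.08,-0.081,0,-14.7,-36,-3.2,0.024,0.08,-0.081,0,-11.5,-37,-3.3,0.024,0.079,-0.081,0,-8,-38,-3.2,0.024,0.079,-0.081,0,-5,-38.6,-3,0.024,0.079,-0.081,0,-1.6,-39,-2,0.024,0.079,-0.081,0,0,0,0,0,0,0]'

```text
time: 27.4
tcp_pos: [0.4287, 0.3902, 0.1712]
tcp_rot: [[0.673, 0.6, 0.432], [0.505, -0.8, 0.325], [0.541, -0.001, -0.841]]
wrist_force: [-0.6, 0.1, 0.5]
finger_gap: 0.0939
```

```bash
python3 - <<'E'
from h import *
o=sensors.get_obs();print(o["tcp_pos"],o["joints"])
i=eyes.camera_info("wrist")
im=eyes.get_image("wrist");crop(im,0,0,640,480,1,"w12.png")
print(proj(i,[.4475,.399,.054]))
R=tiltR(36.5,33);G=[.4475,.399,.029]
plan(tcp(G,R),R,0,mm=25)
E
```

```text
[0.42870944 0.39015522 0.17122398] [ 39.2707798    7.39776649 110.11586106  -2.52466272  29.79318671
  94.2051763 ]
[328.55719193 293.39525413]
[0,-8.6,0.4,21.4,0,0.001,0,0,-8.6,0.4,21.3,-0.001,0.001,0.001,0,-8.7,0.3,21.4,0,0.001,0,0,-8.7,0.4,21.3,-0.001,0,0,0,-8.6,0.4,21.4,0,0.001,0.001,0,-8.7,0.3,21.3,0,0.001,0,0,-8.8,0.4,21.3,-0.001,0.001,0.001]
```

View pics/w12.png

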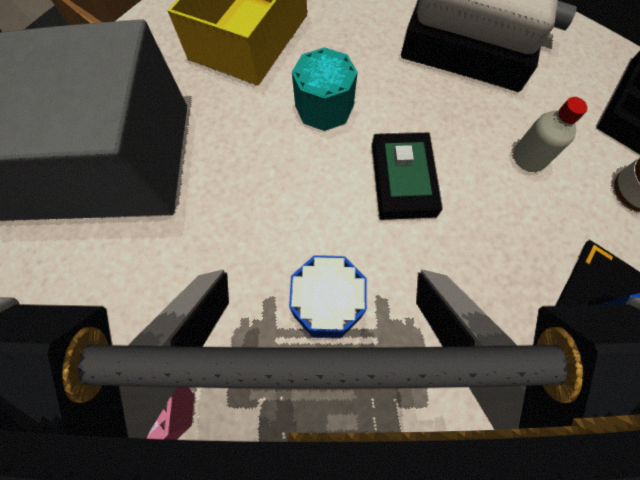

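step_arm --commands '[0,-9,0,25,0,0,0,0,-10,1,25,0,0,0,0,-10,1,25,0,0,0,0,-10,1,25,0,0,0,0,-10,0,25,0,0,0,0,-8,0,16,0,0,0,0,-4,0,8,0,0,0,0,0,0,0,0,0,0]'

```text
time: 28.25
tcp_pos: [0.4574, 0.4029, 0.0134]
tcp_rot: [[0.678, 0.594, 0.433], [0.5, -0.804, 0.321], [0.539, -0.001, -0.842]]
wrist_force: [-0.1, -0.2, 0.8]
finger_gap: 0.0941
```

step_arm --commands '[1,0,0,0,0,0,0,1,0,0,0,0,0,0,1,0,0,0,0,0,0,1,0,0,0,0,0,0,1,0,0,0,0,0,0,1,0,0,0,0,0,0]'

```text
time: 28.85
tcp_pos: [0.4576, 0.404, 0.0155]
tcp_rot: [[0.675, 0.596, 0.435], [0.5, -0.803, 0.324], [0.542, -0.001, -0.84]]
wrist_force: [-4.0, -1.8, 6.6]
finger_gap: 0.0618
```

```bash
python3 - <<'E'
from h import *
o=sensors.get_obs();p0,R0=o["tcp_pos"],o["tcp_rot"];print(o["joints"],p0-R0[:,2]*.0188)
cp,cR=plan(p0+[0,0,.09],R0,1,n=4)
R=tiltR(36.5,0);cp,cR=plan(tcp([.46,.39,.14],R),R,1,p0=cp,R0=cR,ang=.1)
phi=np.degrees(np.arctan2(np.hypot(R0[0,2],R0[1,2]),-R0[2,2]));print(phi)
R=tiltR(3,-(90-phi));cp,cR=plan(tcp([.575,.03,.13],R),R,1,p0=cp,R0=cR,ang=.1,mm=35)
E
```

```text
[ 38.43686033  26.67281086 110.77417128  -5.68660962   9.78474371
  97.22763184] [0.44937676 0.39795429 0.03133014]
[1,12.2,0,-18.9,0,0,0,1,12.2,-0.1,-18.9,0,0,0,1,12.2,0,-18.9,0,0,0,1,12.2,0,-18.9,0,0,0]
[1,0.5,2.1,-2.8,0,-0.095,0,1,0.3,2.1,-2.8,0,-0.096,0,1,0,2.2,-2.8,-0.001,-0.095,0,1,-0.3,2.1,-2.8,0,-0.096,0,1,-0.6,2.1,-2.8,0,-0.095,0,1,-0.8,2.1,-2.7,0,-0.096,0.001]
32.82809999030909
[1,-11.2,29.1,0.1,0.024,-0.081,0.045,1,-9.9,29.6,0.3,0.024,-0.08,0.044,1,-8.6,30,0.3,0.025,-0.081,0.045,1,-7.2,30.3,0.1,0.024,-0.081,0.044,1,-5.8,30.6,0,0.024,-0.08,0.045,1,-4.5,30.9,-0.4,0.024,-0.081,0.044,1,-3.1,31,-0.8,0.025,-0.081,0.045,1,-1.8,31.1,-1.4,0.024,-0.081,0.044]
[1,-0.6,31.1,-2,0.024,-0.08,0.045,1,0.6,31.1,-2.8,0.024,-0.081,0.044,1,1.7,30.9,-3.6,0.025,-0.081,0.045,1,2.7,30.8,-4.5,0.024,-0.08,0.044]
```

step_arm --commands '[1,13,0,-21,0,0,0,1,13,0,-21,0,0,0,1,13,0,-21,0,0,0,1,13,0,-21,0,0,0,1,0,2,-3,0,-0.095,0,1,0,2,-3,0,-0.095,0,1,0,2,-3,0,-0.095,0,1,0,2,-3,0,-0.095,0]'

```text
time: 29.65
tcp_pos: [0.4566, 0.3931, 0.125]
tcp_rot: [[0.789, 0.596, 0.15], [0.585, -0.803, 0.112], [0.187, -0.001, -0.982]]
wrist_force: [-1.1, 0.2, -1.7]
finger_gap: 0.0619
```

step_arm --commands '[1,0,2,-3,0,-0.095,0,1,0,2,-3,0,-0.095,0,1,-11,29,0,0.024,-0.08,0.045,1,-10,29.5,0,0.024,-0.08,0.045,1,-9,30,0,0.024,-0.08,0.045,1,-7,30,0,0.024,-0.08,0.045,1,-6,30.5,0,0.024,-0.08,0.045,1,-4.5,31,0,0.024,-0.08,0.045]'

```text
time: 30.45
tcp_pos: [0.5078, 0.2083, 0.1302]
tcp_rot: [[0.816, 0.334, -0.471], [0.329, -0.939, -0.097], [-0.475, -0.075, -0.877]]
wrist_force: [-0.1, -0.3, -1.4]
finger_gap: 0.0621
```

```bash
python3 - <<'E'
from h import *
o=sensors.get_obs();p0,R0=o["tcp_pos"],o["tcp_rot"];print(o["joints"],p0-R0[:,2]*.0188)
R=tiltR(3,-57);cp,cR=plan(tcp([.575,.03,.13],R),R,1,ang=.1,mm=35)
plan(tcp([.575,.03,.046],R),R,1,mm=18,p0=cp,R0=cR)
E
```

```text
[17.17422172 38.86695887 70.08106715  2.68715915 99.6639779  86.27330829] [0.51663354 0.21016055 0.14666927]
[1,-2,31.1,0.4,0.024,-0.081,0.044,1,-0.6,31.1,-0.3,0.024,-0.08,0.045,1,0.8,31.1,-1,0.023,-0.081,0.044,1,1.9,31,-1.8,0.024,-0.081,0.044,1,3.2,30.8,-2.8,0.024,-0.08,0.045,1,4.3,30.6,-3.8,0.024,-0.081,0.044]
[1,14.1,0,9.1,0,0,0,1,14.1,0,9.2,0,0,0,1,14.1,0,9.1,0,0,0,1,14.1,0,9.2,0,0,0,1,14.1,0,9.1,0,0,0]
```

step_arm --commands '[1,-2,31,0.4,0.024,-0.08,0.045,1,-0.6,31,0,0.024,-0.08,0.045,1,1,31,-1,0.024,-0.08,0.045,1,2,31,-2,0.024,-0.08,0.045,1,3,31,-3,0.024,-0.08,0.045,1,4,30.5,-4,0.024,-0.08,0.045,1,0,0,0,0,0,0]'

```text
time: 31.15
tcp_pos: [0.5591, 0.0265, 0.1169]
tcp_rot: [[0.544, 0.043, -0.838], [0.022, -0.999, -0.037], [-0.839, 0.002, -0.544]]
wrist_force: [-1.0, 0.3, -1.6]
finger_gap: 0.0619
```

```bash
python3 - <<'E'
from h import *
o=sensors.get_obs();p0,R0=o["tcp_pos"],o["tcp_rot"];print(o["joints"],p0-R0[:,2]*.0188)
R=tiltR(3,-57)
plan(tcp([.575,.03,.042],R),R,1,mm=18)
E
```

```text
[ 3.54003119e-03  6.03494270e+01  4.62242421e+01 -2.81290086e+00
  1.30400165e+02  8.69043184e+01] [0.57481637 0.0272239  0.12717228]
[1,14.3,-0.6,9.2,-0.001,0,-0.001,1,14.4,-0.5,9.2,-0.002,0,-0.002,1,14.3,-0.6,9.3,-0.001,0,-0.001,1,14.3,-0.5,9.2,-0.001,0,-0.001,1,14.3,-0.5,9.2,-0.001,0.001,-0.001]
```

step_arm --commands '[1,14,0,9,0,0,0,1,14,-1,9,0,0,0,1,14,-1,9,0,0,0,1,14,-1,9,0,0,0,1,14,0,9,0,0,0,1,2.5,0,1.6,0,0,0,1,0,0,0,0,0,0]'

```text
time: 31.85
tcp_pos: [0.5599, 0.0335, 0.0334]
tcp_rot: [[0.549, 0.05, -0.834], [0.027, -0.999, -0.042], [-0.835, 0.001, -0.55]]
wrist_force: [0.2, 0.5, -1.8]
finger_gap: 0.0619
```

step_arm --commands '[1,1.5,0,1,0,0,0,1,0,0,0,0,0,0]'

```text
time: 32.05
tcp_pos: [0.5603, 0.0334, 0.0327]
tcp_rot: [[0.551, 0.05, -0.833], [0.027, -0.999, -0.042], [-0.834, 0.001, -0.551]]
wrist_force: [-0.2, 0.8, -0.6]
finger_gap: 0.0624
```

step_arm --commands '[1,2,0,1.3,0,0,0,1,1.5,0,1,0,0,0,1,0,0,0,0,0,0]'

```text
time: 32.35
tcp_pos: [0.5601, 0.0333, 0.0283]
tcp_rot: [[0.55, 0.05, -0.834], [0.027, -0.999, -0.042], [-0.835, 0.001, -0.551]]
wrist_force: [1.0, -0.9, 2.1]
finger_gap: 0.0622
```

step_arm --commands '[1,1,0,0.7,0,0,0,1,0,0,0,0,0,0]'

```text
time: 32.55
tcp_pos: [0.5603, 0.0332, 0.028]
tcp_rot: [[0.55, 0.05, -0.834], [0.027, -0.999, -0.042], [-0.835, 0.001, -0.551]]
wrist_force: [0.7, -1.7, 8.5]
finger_gap: 0.0622
```

step_arm --commands '[1,1,0,0.7,0,0,0,1,0,0,0,0,0,0]'

```text
time: 32.75
tcp_pos: [0.5604, 0.0331, 0.0276]
tcp_rot: [[0.55, 0.05, -0.834], [0.026, -0.999, -0.042], [-0.835, 0.001, -0.551]]
wrist_force: [1.4, -2.9, 14.9]
finger_gap: 0.0619
```

step_arm --commands '[0.5,0,0,-0.5,0,0,0,0,0,0,0,0,0,0,0,0,0,0,0,0,0,0,0,0,-20,0,0,0,0,0,0,-40,0,0,0,0,-20,0,-40,0,0.06,0,0,-30,0,-30,0,0.1,0,0,0,0,0,0,0,0]'

```text
time: 33.55
tcp_pos: [0.6357, 0.0373, 0.1426]
tcp_rot: [[0.687, 0.05, -0.725], [0.034, -0.999, -0.037], [-0.726, 0.001, -0.688]]
wrist_force: [0.6, 0.3, 1.6]
finger_gap: 0.094
```

```bash
python3 - <<'E'
from h import *
o=sensors.get_obs();p0,R0=o["tcp_pos"],o["tcp_rot"];print(o["joints"],p0)
im=eyes.get_image("wrist");crop(im,0,0,640,480,1,"w13.png")
R=tiltR(3,28);hh=tcp([.576,.0335,.15],R,.03)
cp,cR=plan(hh,R,0)
plan(tcp([.576,.0335,.040],R),R,0,p0=cp,R0=cR,mm=25)
E
```

```text
[  0.73867314  66.04249365  26.99863198  -2.18697009 133.4346384
  87.07257539] [0.63570047 0.03729903 0.1426338 ]
[0,-5.3,0.1,3,0,0.119,0,0,-5.6,0.1,2.3,0,0.119,0,0,-5.9,0,1.7,0,0.119,-0.001,0,-6,0.1,0.9,0,0.119,0,0,-6.1,0.1,0.2,0,0.118,0,0,-6.1,0.1,-0.5,0,0.119,0,0,-6,0,-1.2,0,0.119,0,0,-5.8,0.1,-1.9,0,0.119,-0.001]
[0,-5.5,0.1,-2.6,0,0.119,0,0,-5.2,0,-3.2,0,0.119,0,0,-4.7,0.1,-3.9,0.001,0.119,0]
[0,-8.6,0,21.2,0,0,0,0,-8.6,0,21.2,0,0,0,0,-8.6,0,21.2,0,0,0,0,-8.7,0,21.2,0,0,0,0,-8.6,0.1,21.2,0,0,0,0,-8.6,0,21.2,0,0,0]
```

View pics/w13.png

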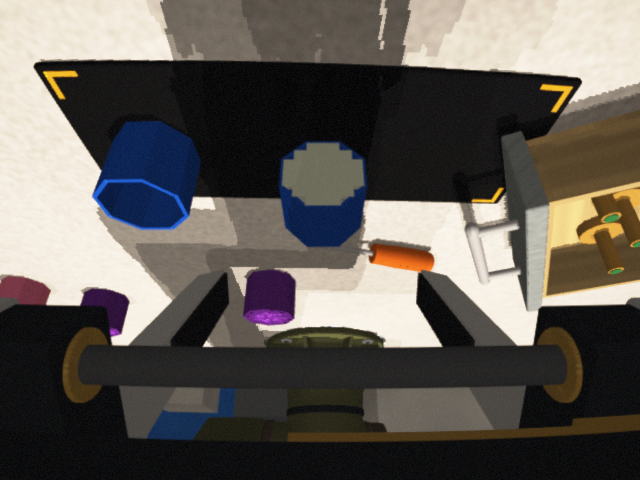

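step_arm --commands '[0,-5,0,3,0,0.119,0,0,-5.6,0,2,0,0.119,0,0,-6,0,2,0,0.119,0,0,-6,0,1,0,0.119,0,0,-6,0,0,0,0.119,0,0,-6,0,-0.5,0,0.119,0,0,-6,0,-1,0,0.119,0,0,-6,0,-2,0,0.119,0]'

```text
time: 34.4
tcp_pos: [0.5864, 0.0349, 0.1498]
tcp_rot: [[0.991, 0.05, 0.128], [0.05, -0.999, 0.006], [0.128, 0.001, -0.992]]
wrist_force: [1.2, -0.5, -0.1]
finger_gap: 0.0941
```

step_arm --commands '[0,-5.5,0,-2.6,0,0.119,0,0,-5,0,-3,0,0.119,0,0,-4.7,0,-4,0,0.119,0,0,0,0,0,0,0,0]'

```text
time: 34.8
tcp_pos: [0.5671, 0.034, 0.154]
tcp_rot: [[0.886, 0.05, 0.462], [0.044, -0.999, 0.023], [0.462, 0.0, -0.887]]
wrist_force: [0.7, -0.1, -0.3]
finger_gap: 0.0943
```

```bash
python3 - <<'E'
from h import *
o=sensors.get_obs();p0,R0=o["tcp_pos"],o["tcp_rot"];print(o["joints"],p0)
R=tiltR(3,28)
plan(tcp([.576,.0335,.040],R),R,0,mm=20)
E
```

```text
[ -1.12924813   8.91181725 109.09939201   3.21662292  34.5647772
  83.80070207] [0.56712564 0.03404519 0.15399628]
[0,-6.4,0.1,17.7,0,0.001,0,0,-6.4,0.2,17.7,0,0.001,-0.001,0,-6.4,0.1,17.7,0.001,0.002,0,0,-6.5,0.1,17.7,0,0.001,0,0,-6.4,0.2,17.7,0,0.001,0,0,-6.5,0.1,17.7,0,0.001,-0.001,0,-6.5,0.2,17.6,0,0.001,0]
```

step_arm --commands '[0,-6.4,0,18,0,0,0,0,-6.4,0,18,0,0,0,0,-6.4,0,18,0,0,0,0,-6.4,0,18,0,0,0,0,-6.4,0,18,0,0,0,0,-6.4,1,18,0,0,0,0,-6.4,0,16,0,0,0,0,0,0,0,0,0,0]'

```text
time: 35.6
tcp_pos: [0.5868, 0.0338, 0.0224]
tcp_rot: [[0.888, 0.05, 0.457], [0.045, -0.999, 0.023], [0.457, 0.0, -0.889]]
wrist_force: [0.6, -0.2, 0.2]
finger_gap: 0.094
```

step_arm --commands '[1,0,0,0,0,0,0,1,0,0,0,0,0,0,1,0,0,0,0,0,0,1,0,0,0,0,0,0,1,0,0,0,0,0,0,1,0,0,0,0,0,0]'

```text
time: 36.2
tcp_pos: [0.588, 0.0338, 0.0258]
tcp_rot: [[0.885, 0.05, 0.463], [0.045, -0.999, 0.023], [0.464, 0.001, -0.886]]
wrist_force: [-3.8, -0.3, 7.0]
finger_gap: 0.0623
```

```bash
python3 - <<'E'
from h import *
o=sensors.get_obs();p0,R0=o["tcp_pos"],o["tcp_rot"];print(o["joints"],p0-R0[:,2]*.0188)
phi=np.degrees(np.arctan2(np.hypot(R0[0,2],R0[1,2]),-R0[2,2]));print(phi)
im=eyes.get_image("wrist");crop(im,150,100,490,400,2,"w14.png")
cp,cR=plan(p0+[0,0,.07],R0,1,n=3)
R=tiltR(3,-57);cp,cR=plan(tcp([.58,.0335,.11],R),R,1,p0=cp,R0=cR,ang=.1)
E
```

```text
[ -1.10443241  23.9359972  110.65659512   5.87130606  17.93305006
  80.87589454] [0.57928359 0.03337268 0.04247788]
27.61686468996641
[1,10.8,0,-20.7,0,0,0,1,10.8,0,-20.7,0,0,0,1,10.9,0,-20.6,0,0,0]
[1,-1.3,0,-1,0,-0.098,0,1,-1.4,0,-0.8,0,-0.099,0,1,-1.4,0,-0.7,0,-0.098,-0.001,1,-1.5,0,-0.6,0,-0.099,0,1,-1.6,0,-0.4,0,-0.098,0,1,-1.6,0,-0.2,0,-0.099,0,1,-1.6,0,-0.1,0,-0.098,0,1,-1.6,0,0.1,0,-0.099,0]
[1,-1.6,0,0.2,0,-0.098,-0.001,1,-1.5,0,0.4,0,-0.099,0,1,-1.6,0,0.5,0,-0.098,0,1,-1.4,0,0.7,0,-0.098,0,1,-1.4,-0.1,0.8,0,-0.099,0,1,-1.3,0,1,0,-0.098,-0.001,1,-1.2,0,1,0,-0.099,0]
```

View pics/w14.png

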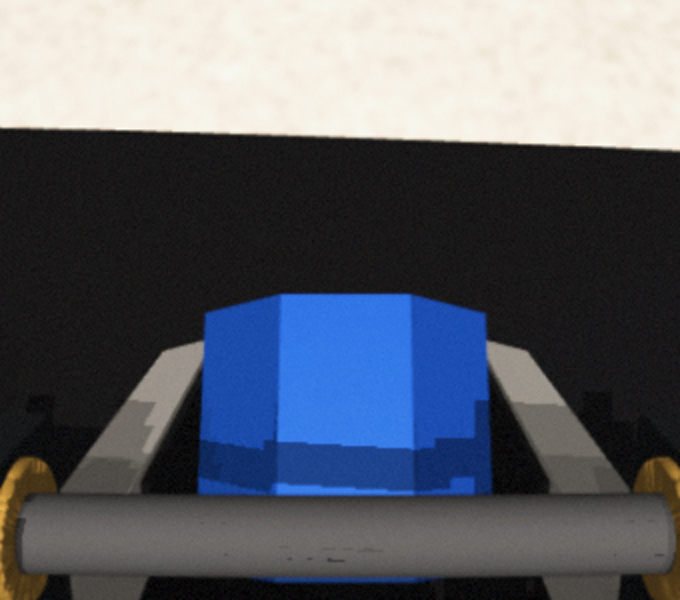

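step_arm --commands '[1,11,0,-21,0,0,0,1,11,0,-21,0,0,0,1,11,0,-21,0,0,0,1,-1.3,0,-1,0,-0.1,0,1,-1.4,0,-1,0,-0.1,0,1,-1.5,0,-0.6,0,-0.1,0,1,-1.5,0,-0.5,0,-0.1,0,1,-1.5,0,-0.4,0,-0.1,0]'

```text
time: 37.05
tcp_pos: [0.5797, 0.0334, 0.098]
tcp_rot: [[0.998, 0.05, -0.023], [0.05, -0.999, -0.002], [-0.023, 0.001, -1.0]]
wrist_force: [-0.7, 0.2, -0.4]
finger_gap: 0.0617
```

step_arm --commands '[1,-1.5,0,0,0,-0.1,0,1,-1.5,0,0,0,-0.1,0,1,-1.5,0,0,0,-0.1,0,1,-1.5,0,0,0,-0.1,0,1,-1.5,0,0.5,0,-0.1,0,1,-1.5,0,0.5,0,-0.1,0,1,-1.5,0,1,0,-0.1,0,1,-1.3,0,1,0,-0.1,0]'

```text
time: 37.85
tcp_pos: [0.5674, 0.0328, 0.0993]
tcp_rot: [[0.679, 0.05, -0.732], [0.033, -0.999, -0.037], [-0.733, 0.001, -0.68]]
wrist_force: [-0.1, -0.4, -0.3]
finger_gap: 0.0615
```

step_arm --commands '[1,-1,0,1,0,-0.1,0,1,-1,0,1,0,-0.1,0,1,0,0,0,0,0,0]'

```text
time: 38.15
tcp_pos: [0.5639, 0.0326, 0.0963]
tcp_rot: [[0.518, 0.05, -0.854], [0.025, -0.999, -0.043], [-0.855, 0.0, -0.518]]
wrist_force: [-0.2, -0.2, -2.8]
finger_gap: 0.0618
```

```bash
python3 - <<'E'
from h import *
o=sensors.get_obs();p0,R0=o["tcp_pos"],o["tcp_rot"];print(o["joints"],p0-R0[:,2]*.0188)
phi=np.degrees(np.arctan2(np.hypot(R0[0,2],R0[1,2]),-R0[2,2]));print(phi)
R=tiltR(3,-59);cp,cR=plan(tcp([.585,.034,.034],R),R,1,mm=18)
E
```

```text
[  0.55035651  63.73050133  43.59446228  -2.65179507 131.39723303
  87.0705817 ] [0.5799399  0.03343187 0.10608591]
58.77359127365713
[1,12.8,-0.1,6.6,0,-0.001,0,1,12.9,0,6.6,-0.001,-0.001,-0.001,1,12.8,-0.1,6.6,0,0,0,1,12.9,0,6.6,0,-0.001,0,1,12.9,-0.1,6.5,-0.001,-0.001,-0.001]
```

step_arm --commands '[1,13,0,6.6,0,0,0,1,13,0,6.6,0,0,0,1,13,0,6.6,0,-0.01,0,1,13,0,6.6,0,-0.01,0,1,12,0,6,0,-0.01,0,1,0,0,0,0,0,0]'

```text
time: 38.75
tcp_pos: [0.5693, 0.0329, 0.0255]
tcp_rot: [[0.495, 0.05, -0.868], [0.024, -0.999, -0.044], [-0.869, 0.0, -0.495]]
wrist_force: [0.6, -0.1, -0.2]
finger_gap: 0.0619
```

step_arm --commands '[1,2,0,1,0,0,0,1,0,0,0,0,0,0]'

```text
time: 38.95
tcp_pos: [0.5706, 0.0329, 0.0263]
tcp_rot: [[0.499, 0.05, -0.865], [0.024, -0.999, -0.044], [-0.866, 0.001, -0.5]]
wrist_force: [0.2, 0.1, -1.3]
finger_gap: 0.0618
```

step_arm --commands '[1,2,0,1,0,0,0,1,0,0,0,0,0,0]'

```text
time: 39.15
tcp_pos: [0.5706, 0.0329, 0.0239]
tcp_rot: [[0.499, 0.05, -0.865], [0.024, -0.999, -0.044], [-0.867, 0.001, -0.499]]
wrist_force: [0.5, -0.5, -1.0]
finger_gap: 0.062
```

step_arm --commands '[1,2,0,1,0,0,0,1,0,0,0,0,0,0]'

```text
time: 39.35
tcp_pos: [0.5705, 0.0329, 0.0212]
tcp_rot: [[0.498, 0.05, -0.866], [0.024, -0.999, -0.044], [-0.867, 0.001, -0.498]]
wrist_force: [0.2, -0.4, -1.3]
finger_gap: 0.0619
```

step_arm --commands '[1,1.5,0,0.8,0,0,0,1,0,0,0,0,0,0]'

```text
time: 39.55
tcp_pos: [0.5706, 0.0329, 0.0194]
tcp_rot: [[0.498, 0.05, -0.866], [0.024, -0.999, -0.044], [-0.867, 0.001, -0.498]]
wrist_force: [-0.4, 0.1, -1.2]
finger_gap: 0.0622
```

step_arm --commands '[1,1,0,0.6,0,0,0,1,0,0,0,0,0,0]'

```text
time: 39.75
tcp_pos: [0.5706, 0.0329, 0.0183]
tcp_rot: [[0.498, 0.05, -0.866], [0.024, -0.999, -0.044], [-0.867, 0.001, -0.498]]
wrist_force: [0.5, -0.2, -0.3]
finger_gap: 0.0614
```

step_arm --commands '[1,1,0,0.6,0,0,0,1,0,0,0,0,0,0]'

```text
time: 39.95
tcp_pos: [0.5707, 0.0329, 0.0177]
tcp_rot: [[0.498, 0.05, -0.866], [0.024, -0.999, -0.044], [-0.867, 0.001, -0.499]]
wrist_force: [0.9, 0.8, 2.8]
finger_gap: 0.0614
```

Touching. Release and retreat.

step_arm --commands '[0.4,0,0,0,0,0,0,0.2,0,0,0,0,0,0,0,0,0,0,0,0,0,0,0,0,-15,0,0,0,0,0,0,-25,0,0,0,0,-10,0,-40,0,0.06,0,0,-20,0,-35,0,0.1,0,0,-30,0,-20,0,0.1,0]'

```text
time: 40.75
tcp_pos: [0.6463, 0.0367, 0.1272]
tcp_rot: [[0.693, 0.05, -0.719], [0.034, -0.999, -0.036], [-0.72, 0.0, -0.694]]
wrist_force: [2.6, -0.3, -0.3]
finger_gap: 0.0942
```

```bash
python3 - <<'E'
from h import *
R=tiltR(3,0)
plan([.56,.1,.22],R,0)
im=eyes.get_image("scene");cv2.imwrite("pics/s7.png",im[:,:,::-1])
E
```

```text
[0,-17.8,-9.6,-0.7,0,0.115,0,0,-17.6,-9.7,-2.6,0,0.115,-0.001,0,-17.1,-9.7,-4.7,0,0.115,0,0,-16.5,-9.6,-6.7,0,0.114,0,0,-15.6,-9.7,-8.4,0,0.115,-0.001,0,-14.6,-9.7,-10.2,0,0.115,0,0,-13.3,-9.6,-11.8,-0.001,0.115,-0.001]
```

View pics/s7.png

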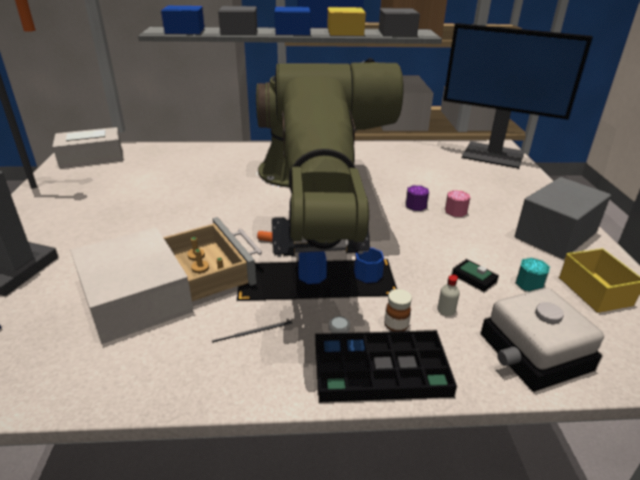

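```bash
python3 - <<'E'
from h import *
plan([.59,-.18,.2],downR(-61.7),0)
E
```

```text
[0,-11.3,26.7,0.5,-0.022,0.097,-0.053,0,-12.6,26.1,-0.1,-0.021,0.096,-0.052,0,-14,25.4,-0.8,-0.022,0.097,-0.053,0,-15.2,24.7,-1.7,-0.022,0.097,-0.053,0,-16.3,23.8,-2.6,-0.022,0.096,-0.052,0,-17.2,23.1,-3.8,-0.021,0.097,-0.053,0,-17.9,22.2,-5,-0.022,0.096,-0.052,0,-18.6,21.4,-6.2,-0.022,0.097,-0.053]
```

step_arm --commands '[0,-11,27,0,-0.022,0.097,-0.053,0,-12.6,26,0,-0.022,0.097,-0.053,0,-14,25.4,-1,-0.022,0.097,-0.053,0,-15,24.7,-2,-0.022,0.097,-0.053,0,-16,24,-2.6,-0.022,0.096,-0.053,0,-17,23,-4,-0.022,0.096,-0.053,0,-18,22,-5,-0.022,0.096,-0.053,0,-18.6,21.4,-6,-0.022,0.096,-0.053]'

```text
time: 41.6
tcp_pos: [0.5925, -0.1806, 0.1958]
tcp_rot: [[0.878, 0.479, -0.009], [0.479, -0.878, -0.003], [-0.01, -0.002, -1.0]]
wrist_force: [1.0, -0.4, 0.1]
finger_gap: 0.0942
```

step_arm --commands '[0.55,0,0,0,0,0,0,0.55,0,0,0,0,0,0,0.55,0,0,0,0,0,0]'

```text
time: 41.9
tcp_pos: [0.593, -0.179, 0.1943]
tcp_rot: [[0.879, 0.477, -0.016], [0.477, -0.879, -0.002], [-0.015, -0.006, -1.0]]
wrist_force: [-0.1, 0.2, -1.0]
finger_gap: 0.0735
```

```bash
python3 - <<'E'
from h import *
o=sensors.get_obs();print(o["tcp_pos"],o["joints"])
i=eyes.camera_info("wrist");im=eyes.get_image("wrist");crop(im,0,0,640,480,1,"w15.png")
for p in [[.6008,-.1705,.072],[.5673,-.2227,.072],[.5168,-.2388,.072]]: print(proj(i,p))
E
```

```text
[ 0.59301472 -0.17896193  0.19430567] [-19.99309025  27.11641287  74.99313713  -0.43627759  78.70553658
  41.60763273]
[319.15805224 217.64683741]
[355.04693552 281.79453419]
[342.22633932 337.96723451]
```

View pics/w15.png

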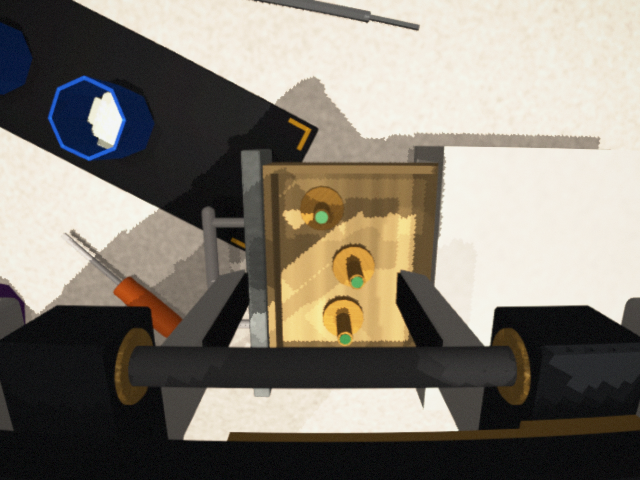

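```bash
python3 - <<'E'
from h import *
i=eyes.camera_info("wrist")
P=[onz(i,u,v,.072) for u,v in [(322,217.5),(357,282),(345,339)]]
for p in P: print(p)
R=downR(-61.7)
c=P[0]
cp,cR=plan([c[0],c[1],.12],R,.62)
plan([c[0],c[1],.041],R,.62,p0=cp,R0=cR,mm=20)
E
```

```text
[ 0.60212123 -0.17218378  0.072     ]
[ 0.56810676 -0.22395079  0.072     ]
[ 0.51731325 -0.24116258  0.072     ]
[0.62,6.1,-0.5,37,-0.003,0.008,0.002,0.62,5.7,-0.7,37,-0.003,0.007,0.002]
[0.62,0,0,19.7,0,0,0,0.62,0,0,19.8,0,0,0,0.62,0,0,19.7,0,0,0,0.62,0,0,19.8,0,0,0]
```

step_arm --commands '[0.62,6,-0.5,37,-0.003,0.008,0,0.62,6,-0.5,37,-0.003,0.008,0,0.62,0,0,0,0,0,0,0.62,0,0,20,0,0,0,0.62,0,0,20,0,0,0,0.62,0,0,20,0,0,0,0.62,0,0,19,0,0,0,0.62,0,0,0,0,0,0]'

```text
time: 42.75
tcp_pos: [0.6019, -0.1726, 0.0406]
tcp_rot: [[0.879, 0.477, -0.001], [0.477, -0.879, 0.001], [-0.0, -0.001, -1.0]]
wrist_force: [-0.2, -0.5, -0.0]
finger_gap: 0.036
```

step_arm --commands '[1,0,0,0,0,0,0,1,0,0,0,0,0,0,1,0,0,0,0,0,0,1,0,0,0,0,0,0]'

```text
time: 43.15
tcp_pos: [0.6029, -0.1734, 0.0429]
tcp_rot: [[0.879, 0.477, 0.004], [0.477, -0.879, -0.0], [0.003, 0.002, -1.0]]
wrist_force: [-0.7, 1.5, 6.0]
finger_gap: 0.0135
```

```bash
python3 - <<'E'
from h import *
o=sensors.get_obs();print(o["tcp_pos"],o["finger_gap"],o["wrist_force"])
im=eyes.get_image("wrist");crop(im,200,150,440,390,2,"w16.png")
E
```

```text
[ 0.60287703 -0.17336808  0.04291133] 0.013484160260661602 [-0.74943914  1.46718175  5.97673476]
```

View pics/w16.png

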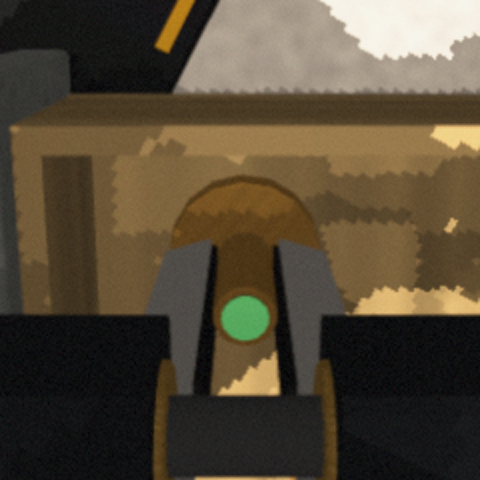

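step_arm --commands '[1,0,0,-30,0,0,0,1,0,0,-30,0,0,0,1,0,0,-30,0,0,0,1,0,0,-30,0,0,0,1,0,0,-15,0,0,0]'

```text
time: 43.7
tcp_pos: [0.6025, -0.1735, 0.1796]
tcp_rot: [[0.879, 0.477, 0.006], [0.477, -0.879, -0.001], [0.004, 0.004, -1.0]]
wrist_force: [0.5, -0.5, -1.5]
finger_gap: 0.0133
```

```bash
python3 - <<'E'
from h import *
o=sensors.get_obs();print(o["tcp_pos"],o["finger_gap"],o["wrist_force"])
i=eyes.camera_info("wrist");im=eyes.get_image("wrist");crop(im,0,0,640,480,1,"w17.png")
plan([.58,.034,.175],downR(-87),1)
E
```

```text
[ 0.60253899 -0.17346519  0.17958709] 0.013283605934439061 [ 0.47367653 -0.48458764 -1.49492262]
[1,13.1,-32.2,0.9,0.001,-0.001,0.074,1,10.7,-33.2,0.9,0,-0.001,0.074,1,8.3,-33.8,0.9,0.001,-0.001,0.074,1,5.7,-34.3,0.9,0,-0.001,0.074,1,3.1,-34.7,1,0.001,-0.001,0.075,1,0.6,-34.8,0.9,0.001,-0.002,0.074]
```

View pics/w17.png

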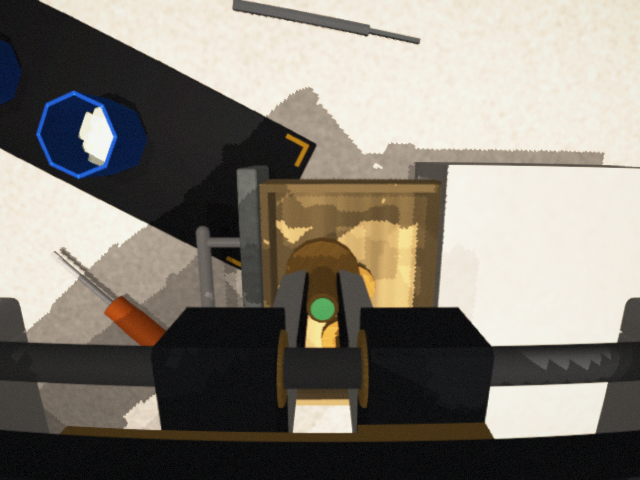

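step_arm --commands '[1,13,-32,0,0,0,0.074,1,11,-33,0,0,0,0.074,1,8,-34,0,0,0,0.074,1,6,-34,0,0,0,0.074,1,3,-35,0,0,0,0.074,1,1,-35,0,0,0,0.074,1,0,0,0,0,0,0]'

```text
time: 44.45
tcp_pos: [0.5787, 0.0378, 0.1753]
tcp_rot: [[0.999, 0.054, 0.001], [0.054, -0.999, 0.001], [0.001, -0.001, -1.0]]
wrist_force: [-0.0, 0.0, -0.7]
finger_gap: 0.0135
```

```bash
python3 - <<'E'
from h import *
o=sensors.get_obs();print(o["tcp_pos"],o["finger_gap"])
i=eyes.camera_info("wrist");im=eyes.get_image("wrist");crop(im,140,150,460,390,2.5,"w18.png")
print(proj(i,[.58,.034,.06]))
E
```

```text
[0.57870627 0.03782212 0.17530064] 0.013501902263480284
[327.21503955 233.55927245]
```

View pics/w18.png

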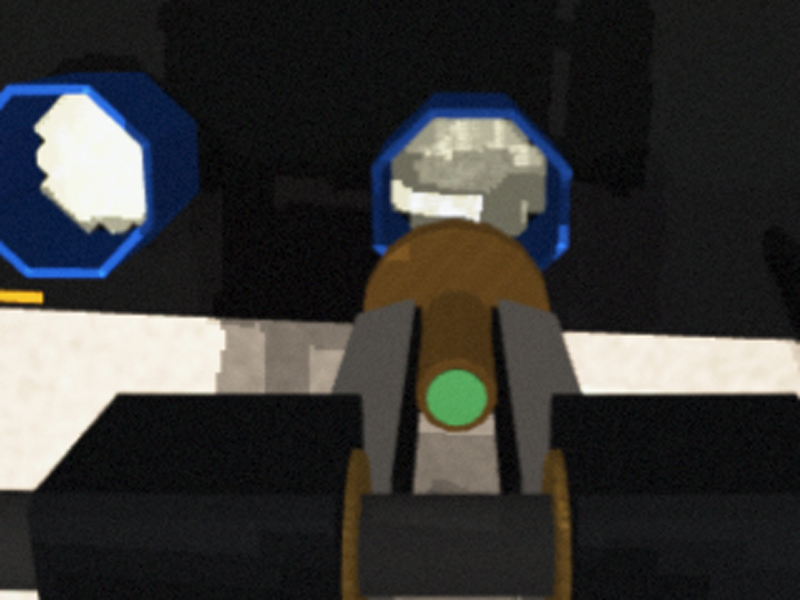

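```bash
python3 - <<'E'
from h import *
i=eyes.camera_info("wrist")
c=onz(i,328.5,233.8,.06);print(c)
b=[onz(i,140+u/2.5,150+v/2.5,.06) for u,v in [(5,88),(90,88),(148,145),(147,215),(103,274),(27,274)]]
for x in b:print(x)
# tool x offset of collimator: top centre px
print(onz(i,140+457/2.5,150+397/2.5,.1753+.0118+.012))
plan([c[0],c[1],.075],downR(-87),1,mm=25)
E
```

```text
[0.5801799  0.03105841 0.06      ]
[0.61079191 0.17860216 0.06      ]
[0.61207666 0.15146178 0.06      ]
[0.59514776 0.13340739 0.06      ]
[0.57259903 0.13407912 0.06      ]
[0.55214092 0.1489283  0.06      ]
[0.55063192 0.17421809 0.06      ]
[0.5763988  0.03555119 0.1991    ]
[1,0.2,1,20.1,0,0,0.001,1,0.1,1,20.1,0,0,0,1,0.2,1,20,0,-0.001,0.001,1,0.2,1,20.1,0,0,0.001,1,0.1,1,20.1,0,0,0]
```

step_arm --commands '[1,3,1.5,15,0,0,0,1,0,1.5,20,0,0,0,1,0,1.5,20,0,0,0,1,0,0,20,0,0,0,1,0,0,0,0,0,0]'

```text
time: 45.0
tcp_pos: [0.5814, 0.0287, 0.0975]
tcp_rot: [[0.999, 0.052, -0.004], [0.052, -0.999, -0.0], [-0.004, -0.0, -1.0]]
wrist_force: [-0.3, 0.2, -1.2]
finger_gap: 0.0132
```

```bash
python3 - <<'E'
from h import *
o=sensors.get_obs();print(o["tcp_pos"],o["finger_gap"])
i=eyes.camera_info("wrist");im=eyes.get_image("wrist");crop(im,160,200,480,400,2.5,"w19.png")
print(proj(i,[.582,.0333,.06]))
im=eyes.get_image("scene");crop(im,260,200,420,320,5,"s8.png")
E
```

```text
[0.58139201 0.02873645 0.09748949] 0.013223879409958696
[314.5614849  261.48196146]
```

View pics/w19.png

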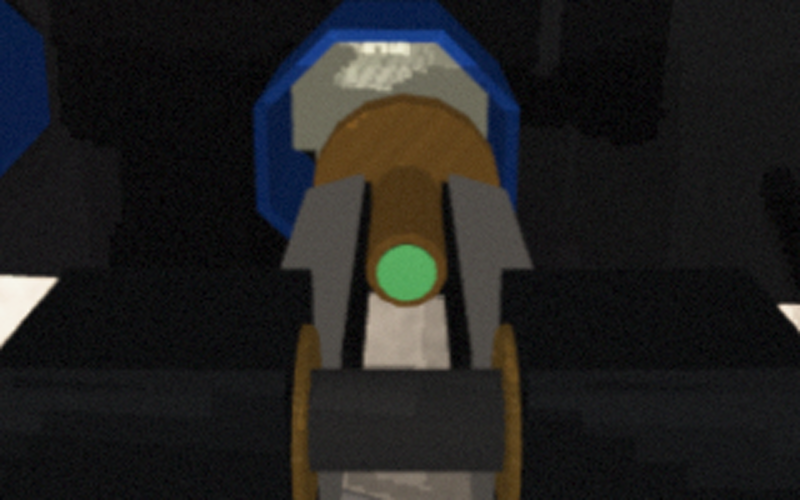

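View pics/s8.png

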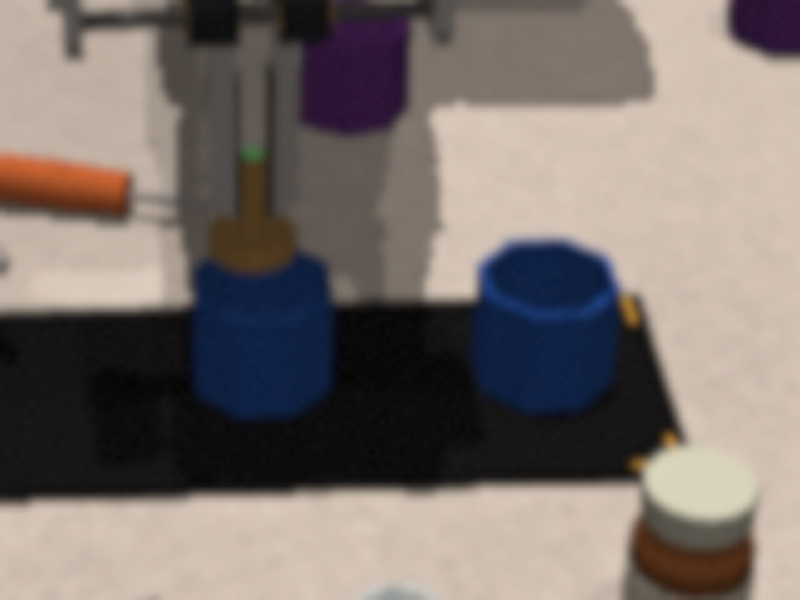

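```bash
python3 - <<'E'
from h import *
i=eyes.camera_info("wrist");o=sensors.get_obs();p=o["tcp_pos"];print(p,proj(i,[p[0],p[1],p[2]-.0109]),"want 322,274.8")
plan([.582,.0333,.033],o["tcp_rot"],1,n=4)
E
```

```text
[0.58294952 0.0292019  0.10100592] [322.18710139 277.63713197] want 322,274.8
[1,-0.2,-1,17,0,0,0,1,-0.2,-1.1,17,0,0,0,1,-0.2,-1,17,0,0,0,1,-0.2,-1.1,17,0,0,0]
```

step_arm --commands '[1,-1,-4,0,0,0,0,1,0,0,0,0,0,0,1,0,0,10,0,0,0,1,0,0,10,0,0,0,1,0,0,10,0,0,0,1,0,0,0,0,0,0]'

```text
time: 45.7
tcp_pos: [0.5809, 0.034, 0.0695]
tcp_rot: [[0.999, 0.053, -0.001], [0.053, -0.999, -0.0], [-0.001, -0.0, -1.0]]
wrist_force: [-0.6, 0.2, -0.5]
finger_gap: 0.0138
```

```bash
python3 - <<'E'
from h import *
i=eyes.camera_info("wrist");im=eyes.get_image("wrist");crop(im,160,200,480,400,2.5,"w20.png")
o=sensors.get_obs();print(o["tcp_pos"],o["wrist_force"])
E
```

```text
[0.58139137 0.03402793 0.07051423] [ 0.35157594  0.18976341 -0.20012267]
```

View pics/w20.png

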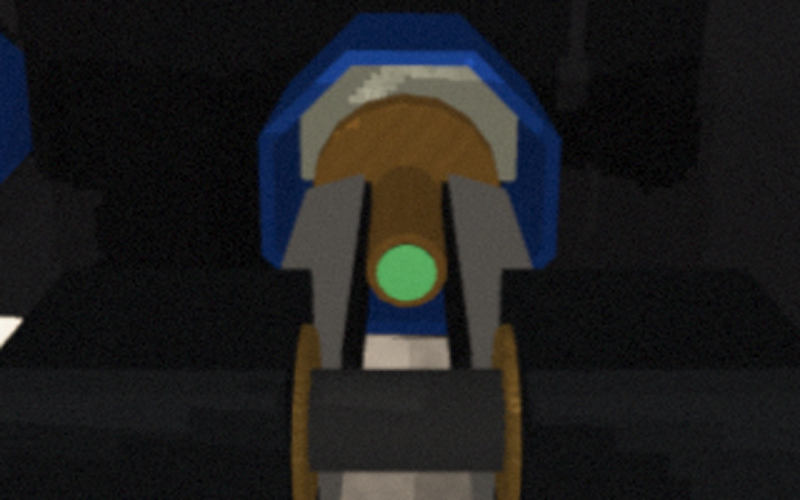

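Well centred. Lower to near contact.

step_arm --commands '[1,0,0,12,0,0,0,1,0,0,12,0,0,0,1,0,0,10,0,0,0,1,0,0,3,0,0,0,1,0,0,0,0,0,0]'

```text
time: 46.25
tcp_pos: [0.5817, 0.0341, 0.0339]
tcp_rot: [[0.999, 0.053, 0.001], [0.053, -0.999, 0.0], [0.001, 0.0, -1.0]]
wrist_force: [-0.9, -0.8, -0.3]
finger_gap: 0.0135
```

step_arm --commands '[1,0,0,1.5,0,0,0,1,0,0,0,0,0,0]'

```text
time: 46.45
tcp_pos: [0.5821, 0.0341, 0.0333]
tcp_rot: [[0.999, 0.053, 0.003], [0.053, -0.999, 0.0], [0.003, 0.0, -1.0]]
wrist_force: [-0.1, -1.3, -0.9]
finger_gap: 0.0134
```

step_arm --commands '[1,0,0,1.5,0,0,0,1,0,0,0,0,0,0]'

```text
time: 46.65
tcp_pos: [0.5819, 0.0341, 0.0316]
tcp_rot: [[0.999, 0.053, 0.003], [0.053, -0.999, 0.0], [0.003, 0.0, -1.0]]
wrist_force: [0.5, 0.2, -0.5]
finger_gap: 0.0135
```

step_arm --commands '[1,0,0,1,0,0,0,1,0,0,0,0,0,0]'

```text
time: 46.85
tcp_pos: [0.5821, 0.0341, 0.0309]
tcp_rot: [[0.999, 0.053, 0.003], [0.053, -0.999, 0.0], [0.003, 0.0, -1.0]]
wrist_force: [-1.7, -0.2, 2.5]
finger_gap: 0.0136
```

step_arm --commands '[0.76,0,0,0,0,0,0,0.76,0,0,0,0,0,0,0.76,0,0,0,0,0,0,0.76,0,0,-15,0,0,0,0.76,0,0,-25,0,0,0,0.76,0,0,-30,0,0,0,0.76,0,0,-35,0,0,0,0.76,0,0,-40,0,0,0]'

```text
time: 47.65
tcp_pos: [0.5811, 0.0341, 0.1776]
tcp_rot: [[0.999, 0.053, 0.002], [0.053, -0.999, 0.0], [0.002, 0.0, -1.0]]
wrist_force: [0.2, 0.4, -0.0]
finger_gap: 0.0224
```

```bash
python3 - <<'E'
from h import *
i=eyes.camera_info("wrist");im=eyes.get_image("wrist");crop(im,0,0,640,480,1,"w21.png")
im=eyes.get_image("scene");crop(im,260,200,420,320,5,"s9.png")
plan([.5681,-.224,.175],downR(-61.7),.62)
E
```

```text
[0.62,-4.2,36.7,1,0,-0.002,-0.063,0.62,-6.5,36.4,1.1,0.001,-0.001,-0.063,0.62,-8.7,35.8,1,0,-0.002,-0.063,0.62,-11,35.3,1,0.001,-0.002,-0.063,0.62,-13.2,34.5,1,0,-0.001,-0.063,0.62,-15.3,33.6,1,0.001,-0.002,-0.063,0.62,-17.4,32.6,1.1,0,-0.002,-0.063]
```

View pics/w21.png

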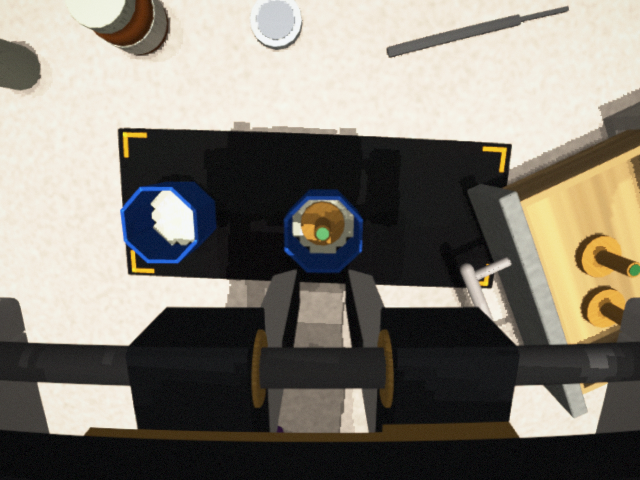

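View pics/s9.png

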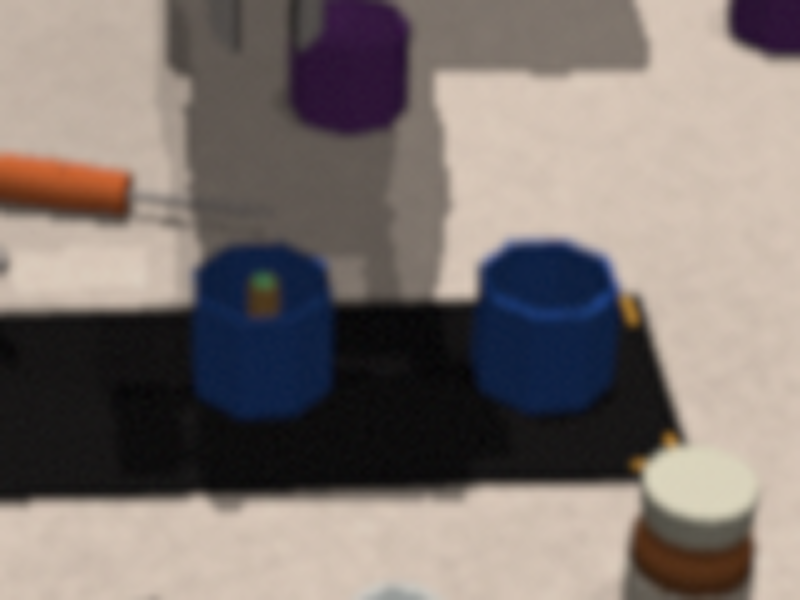

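step_arm --commands '[0.62,-4,37,0,0,0,-0.063,0.62,-6.5,36.4,0,0,0,-0.063,0.62,-9,36,0,0,0,-0.063,0.62,-11,35,0,0,0,-0.063,0.62,-13,34.5,0,0,0,-0.063,0.62,-15,33.6,0,0,0,-0.063,0.62,-17.4,32.6,0,0,0,-0.063,0.62,0,0,0,0,0,0]'

```text
time: 48.55
tcp_pos: [0.5656, -0.2277, 0.1757]
tcp_rot: [[0.881, 0.472, 0.002], [0.472, -0.881, -0.001], [0.002, 0.002, -1.0]]
wrist_force: [0.5, 0.5, -0.3]
finger_gap: 0.0356
```

```bash
python3 - <<'E'
from h import *
o=sensors.get_obs();print(o["tcp_pos"],o["finger_gap"])
i=eyes.camera_info("wrist");im=eyes.get_image("wrist");crop(im,0,0,640,480,1,"w22.png")
print(proj(i,[.5681,-.224,.072]),proj(i,[.5173,-.2412,.072]))
plan([.5681,-.224,.041],downR(-61.7),.62,mm=30)
E
```

```text
[ 0.5655818  -0.22773203  0.17567236] 0.03560348358524802
[319.9727236  233.45190844] [308.84005441 298.85648929]
[0.62,0.5,-0.1,26.9,0,0,-0.001,0.62,0.5,-0.1,26.9,0,-0.001,0,0.62,0.5,-0.1,27,0.001,0,-0.001,0.62,0.5,-0.1,26.9,0,-0.001,0,0.62,0.6,-0.1,26.9,0,0,-0.001]
```

View pics/w22.png

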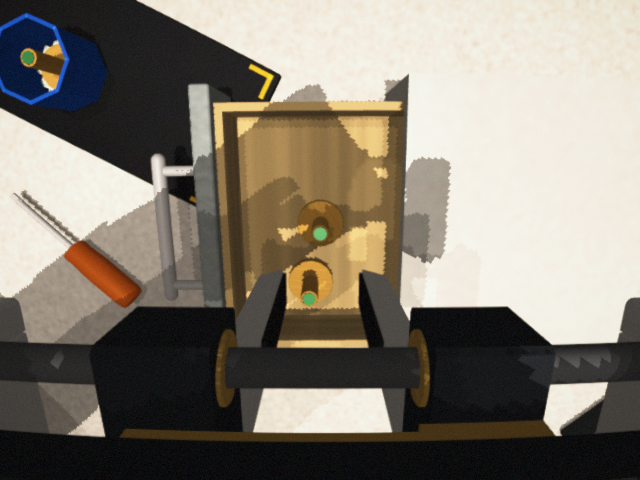

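step_arm --commands '[0.62,2.5,-0.5,30,0,0,0,0.62,0,0,30,0,0,0,0.62,0,0,30,0,0,0,0.62,0,0,25,0,0,0,0.62,0,0,19,0,0,0,0.62,0,0,0,0,0,0]'

```text
time: 49.2
tcp_pos: [0.5677, -0.2207, 0.0393]
tcp_rot: [[0.88, 0.474, -0.001], [0.474, -0.88, 0.002], [-0.0, -0.002, -1.0]]
wrist_force: [0.3, 0.3, 0.1]
finger_gap: 0.0355
```

step_arm --commands '[1,0,0,0,0,0,0,1,0,0,0,0,0,0,1,0,0,0,0,0,0,1,0,0,0,0,0,0]'

```text
time: 49.6
tcp_pos: [0.5693, -0.2226, 0.0427]
tcp_rot: [[0.881, 0.474, 0.004], [0.474, -0.881, -0.001], [0.003, 0.003, -1.0]]
wrist_force: [-0.1, 0.9, 5.4]
finger_gap: 0.0133
```

step_arm --commands '[1,0,0,-20,0,0,0,1,0,0,-30,0,0,0,1,0,0,-30,0,0,0,1,0,0,-30,0,0,0,1,0,0,-25,0,0,0]'

```text
time: 50.1
tcp_pos: [0.5684, -0.2225, 0.1785]
tcp_rot: [[0.881, 0.474, 0.004], [0.474, -0.881, -0.0], [0.003, 0.002, -1.0]]
wrist_force: [0.9, 0.1, -0.9]
finger_gap: 0.013
```

```bash
python3 - <<'E'
from h import *
o=sensors.get_obs();print(o["tcp_pos"],o["finger_gap"])
im=eyes.get_image("top");crop(im,260,180,410,255,5,"c7.png")
plan([.583,.165,.175],downR(-84),1)
E
```

```text
[ 0.56841379 -0.22251214  0.17853994] 0.013023358983554657
[1,19.6,-33.5,0.7,0.001,-0.001,0.039,1,18.2,-34.3,0.7,0,0,0.039,1,16.9,-35,0.7,0.001,-0.001,0.039,1,15.5,-35.6,0.7,0,-0.001,0.039,1,14.1,-36.1,0.7,0.001,-0.001,0.039,1,12.7,-36.7,0.7,0,0,0.038,1,11.3,-37.2,0.7,0.001,-0.001,0.039,1,9.9,-37.5,0.8,0,-0.001,0.039]
[1,8.4,-37.9,0.7,0.001,-0.001,0.039,1,6.8,-38.3,0.8,0,0,0.039]
```

View pics/c7.png

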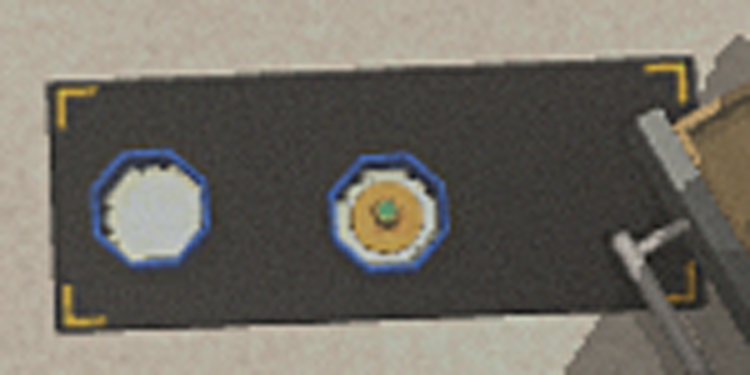

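step_arm --commands '[1,19.6,-33.5,0,0,0,0.039,1,18,-34,0,0,0,0.039,1,17,-35,0,0,0,0.039,1,15.5,-35.6,0,0,0,0.039,1,14,-36,0,0,0,0.039,1,13,-37,0,0,0,0.039,1,11,-37,0,0,0,0.039,1,10,-37.5,0,0,0,0.039]'

```text
time: 50.95
tcp_pos: [0.5788, 0.0892, 0.1763]
tcp_rot: [[0.984, 0.179, 0.002], [0.179, -0.984, 0.0], [0.002, 0.0, -1.0]]
wrist_force: [0.3, -0.3, -1.4]
finger_gap: 0.0134
```

step_arm --commands '[1,8,-38,0,0,0,0.039,1,7,-38,0,0,0,0.039,1,0,0,0,0,0,0,1,0,0,0,0,0,0]'

```text
time: 51.35
tcp_pos: [0.5813, 0.1655, 0.176]
tcp_rot: [[0.994, 0.105, 0.002], [0.105, -0.994, -0.0], [0.002, 0.0, -1.0]]
wrist_force: [0.7, 0.7, -0.7]
finger_gap: 0.0135
```

```bash
python3 - <<'E'
from h import *
o=sensors.get_obs();print(o["tcp_pos"],o["finger_gap"])
t=eyes.camera_info("top")
a=onz(t,260+388/5,180+211/5,.06);b=onz(t,260+151/5,180+208/5,.06);print(a,b,np.array([.581,.034])+(b-a)[:2])
i=eyes.camera_info("wrist");im=eyes.get_image("wrist");crop(im,140,150,460,390,2.5,"w23.png")
E
```

```text
[0.58134228 0.16553114 0.17603754] 0.013497918485667091
[0.57680129 0.03676616 0.06      ] [0.58184666 0.16344189 0.06      ] [0.58604538 0.16067573]
```

View pics/w23.png

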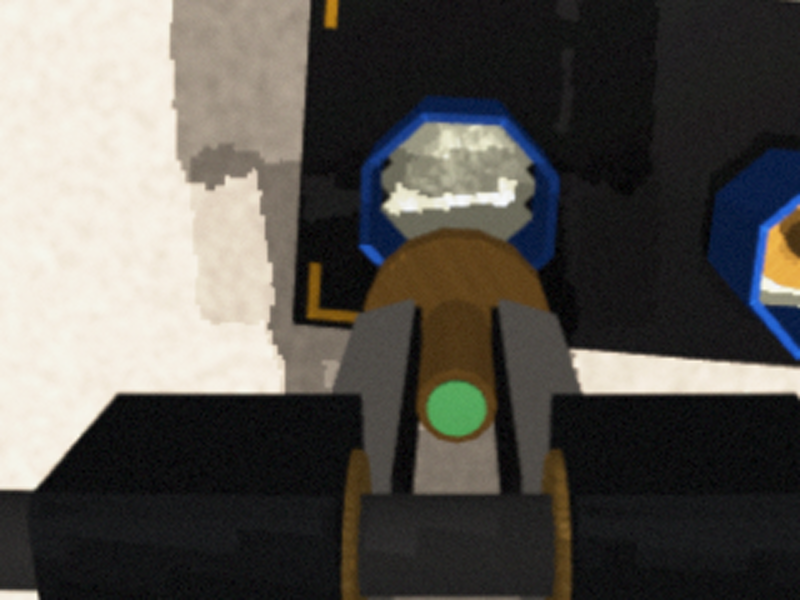

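step_arm --commands '[1,3,0.5,25,0,0,0,1,0,0,25,0,0,0,1,0,0,25,0,0,0,1,0,0,0,0,0,0]'

```text
time: 51.8
tcp_pos: [0.5834, 0.1632, 0.0984]
tcp_rot: [[0.995, 0.102, -0.003], [0.102, -0.995, -0.001], [-0.003, 0.001, -1.0]]
wrist_force: [-0.4, 0.2, -1.1]
finger_gap: 0.0135
```

```bash
python3 - <<'E'
from h import *
i=eyes.camera_info("wrist");im=eyes.get_image("wrist");crop(im,160,200,480,400,2.5,"w24.png")
o=sensors.get_obs();print(o["tcp_pos"],o["wrist_force"])
im=eyes.get_image("scene");crop(im,260,200,420,320,5,"s10.png")
E
```

```text
[0.58441793 0.16365659 0.10073395] [0.54030852 0.17644913 0.19177495]
```

View pics/w24.png

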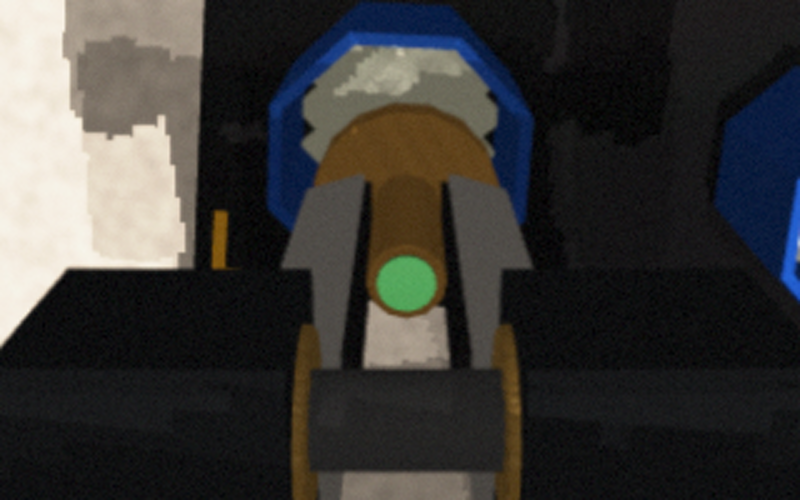

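View pics/s10.png

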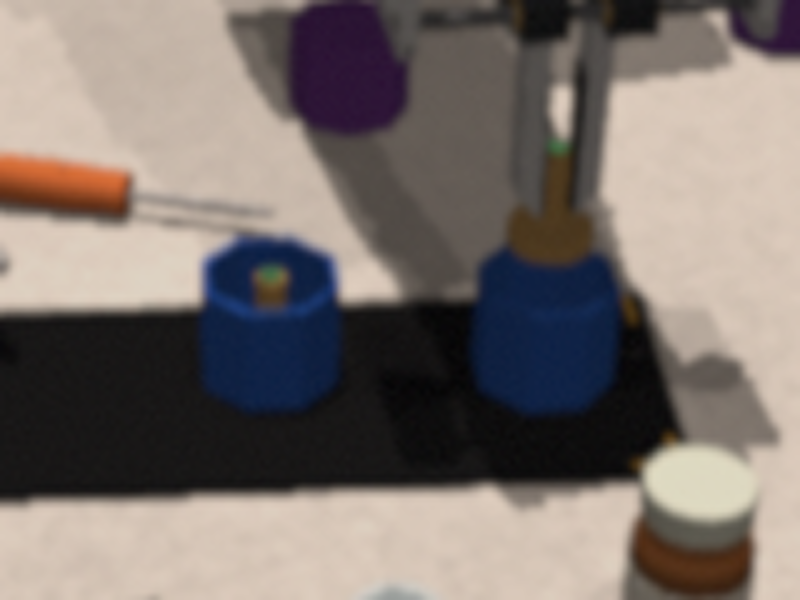

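step_arm --commands '[1,0,0,10,0,0,0,1,0,0,10,0,0,0,1,0,0,10,0,0,0,1,0,0,0,0,0,0]'

```text
time: 52.3
tcp_pos: [0.5842, 0.1647, 0.0699]
tcp_rot: [[0.995, 0.104, 0.0], [0.104, -0.995, -0.001], [-0.0, 0.001, -1.0]]
wrist_force: [-0.1, -0.1, -1.4]
finger_gap: 0.0134
```

```bash
python3 - <<'E'
from h import *
i=eyes.camera_info("wrist");im=eyes.get_image("wrist");crop(im,160,200,480,400,2.5,"w25.png")
o=sensors.get_obs();print(o["tcp_pos"],o["wrist_force"])
E
```

```text
[0.58459708 0.16481446 0.07078184] [ 0.15100431 -0.22701855  0.14695897]
```

View pics/w25.png

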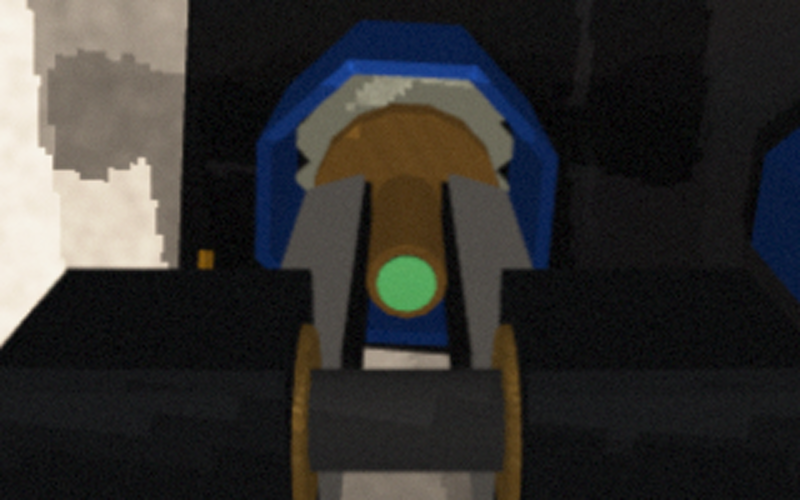

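Centred. Lower to contact.

step_arm --commands '[1,0,0,12,0,0,0,1,0,0,12,0,0,0,1,0,0,10,0,0,0,1,0,0,3.5,0,0,0,1,0,0,0,0,0,0]'

```text
time: 52.85
tcp_pos: [0.5847, 0.1648, 0.0332]
tcp_rot: [[0.995, 0.104, 0.001], [0.104, -0.995, -0.0], [0.001, 0.0, -1.0]]
wrist_force: [-0.1, -0.5, -1.0]
finger_gap: 0.0136
```

step_arm --commands '[1,0,0,1.5,0,0,0,1,0,0,0,0,0,0]'

```text
time: 53.05
tcp_pos: [0.5852, 0.1649, 0.0328]
tcp_rot: [[0.995, 0.104, 0.003], [0.104, -0.995, 0.0], [0.003, 0.0, -1.0]]
wrist_force: [0.2, -0.2, -0.6]
finger_gap: 0.0137
```

step_arm --commands '[1,0,0,1,0,0,0,1,0,0,0,0,0,0]'

```text
time: 53.25
tcp_pos: [0.5851, 0.1649, 0.0317]
tcp_rot: [[0.995, 0.104, 0.003], [0.104, -0.995, 0.0], [0.003, 0.0, -1.0]]
wrist_force: [-0.3, 0.0, -1.3]
finger_gap: 0.0136
```

step_arm --commands '[1,0,0,1,0,0,0,1,0,0,0,0,0,0]'

```text
time: 53.45
tcp_pos: [0.5852, 0.1649, 0.0308]
tcp_rot: [[0.995, 0.104, 0.003], [0.104, -0.995, 0.0], [0.003, 0.0, -1.0]]
wrist_force: [-0.2, -0.6, 0.9]
finger_gap: 0.0136
```

step_arm --commands '[0.77,0,0,0.3,0,0,0,0.77,0,0,0,0,0,0,0.77,0,0,0,0,0,0,0.77,0,0,-15,0,0,0,0.77,0,0,-25,0,0,0,0.77,0,0,-30,0,0,0,0.77,0,0,-35,0,0,0,0.77,0,0,-40,0,0,0]'

```text
time: 54.25
tcp_pos: [0.5843, 0.1648, 0.1773]
tcp_rot: [[0.995, 0.104, 0.002], [0.104, -0.995, -0.0], [0.002, 0.0, -1.0]]
wrist_force: [0.2, -0.8, -0.1]
finger_gap: 0.0216
```

```bash
python3 - <<'E'
from h import *
i=eyes.camera_info("wrist");im=eyes.get_image("wrist");crop(im,0,0,640,480,1,"w26.png")
im=eyes.get_image("scene");crop(im,260,200,420,320,5,"s11.png")
plan([.5107,-.113,.18],downR(-61.5),1)
E
```

```text
[1,-13.1,33.6,0.1,0,-0.002,-0.049,1,-14.6,33,0.1,0,-0.001,-0.049,1,-16.3,32.1,0.2,0.001,-0.002,-0.05,1,-17.9,31.4,0.1,0,-0.001,-0.049,1,-19.4,30.4,0.2,0,-0.002,-0.049,1,-20.8,29.4,0.2,0,-0.001,-0.049,1,-22.3,28.4,0.2,0,-0.002,-0.049,1,-23.6,27.2,0.3,0,-0.001,-0.049]
```

View pics/w26.png

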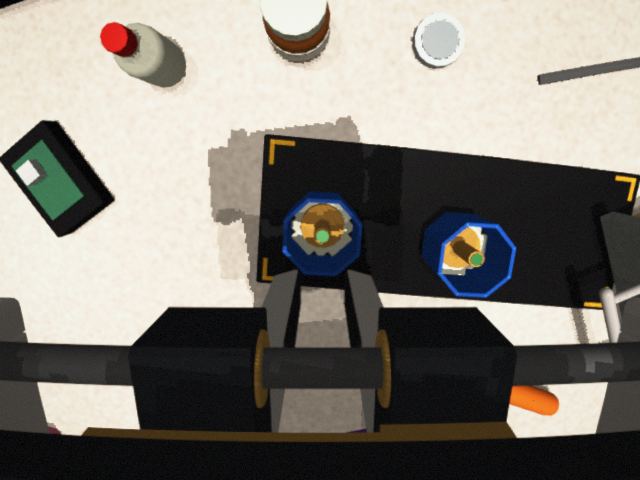

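View pics/s11.png

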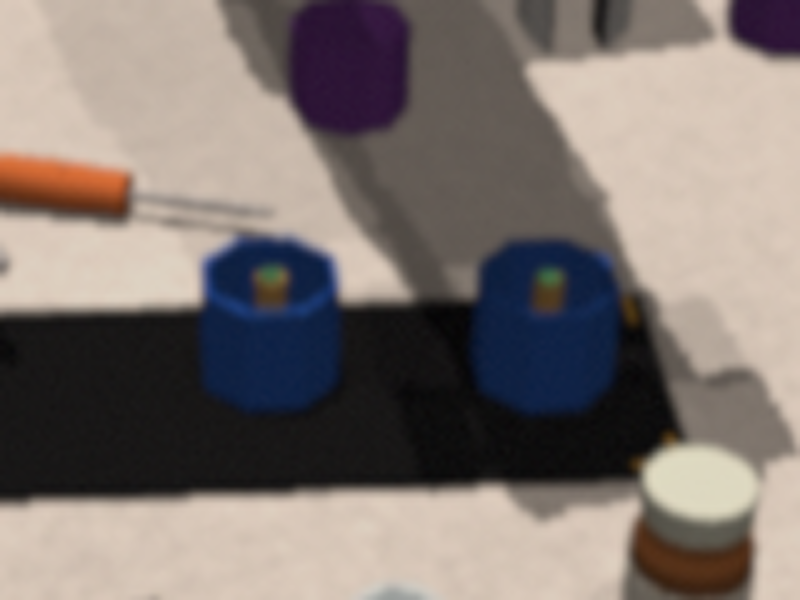

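step_arm --commands '[0.77,-13,33.6,0,0,0,-0.049,0.77,-14.6,33,0,0,0,-0.049,0.77,-16,32,0,0,0,-0.049,0.77,-18,31,0,0,0,-0.049,0.77,-19.4,30.4,0,0,0,-0.049,0.77,-21,29.4,0,0,0,-0.049,0.77,-22,28.4,0,0,0,-0.049,0.77,-23.6,27,0,0,0,-0.049]'

```text
time: 55.15
tcp_pos: [0.5081, -0.114, 0.1757]
tcp_rot: [[0.879, 0.478, 0.003], [0.478, -0.879, -0.0], [0.003, 0.002, -1.0]]
wrist_force: [0.7, 0.7, 0.5]
finger_gap: 0.0215
```

step_arm --commands '[0.77,0,0,0,0,0,0,0.77,0,0,0,0,0,0]'

```text
time: 55.35
tcp_pos: [0.5086, -0.113, 0.1755]
tcp_rot: [[0.88, 0.474, 0.003], [0.474, -0.88, 0.0], [0.003, 0.001, -1.0]]
wrist_force: [1.2, -0.1, -0.9]
finger_gap: 0.0216
```

```bash
python3 - <<'E'
from h import *
o=sensors.get_obs();print(o["tcp_pos"],o["finger_gap"])
i=eyes.camera_info("wrist");im=eyes.get_image("wrist");crop(im,0,0,640,480,1,"w27.png")
print(proj(i,[.5107,-.113,.056]))
im=eyes.get_image("top");crop(im,260,180,410,255,5,"c8.png")
plan([.5107,-.113,.039],downR(-61.5),.77,mm=30)
E
```

```text
[ 0.50862778 -0.11298106  0.1755109 ] 0.021633636954813355
[323.9562027 232.0277026]
[0.77,0.1,0.3,27.3,0,0,0,0.77,0.2,0.3,27.2,0,-0.001,-0.001,0.77,0.2,0.4,27.3,0.001,0,0,0.77,0.1,0.3,27.3,0,-0.001,0,0.77,0.2,0.4,27.2,0,0,0]
```

View pics/w27.png

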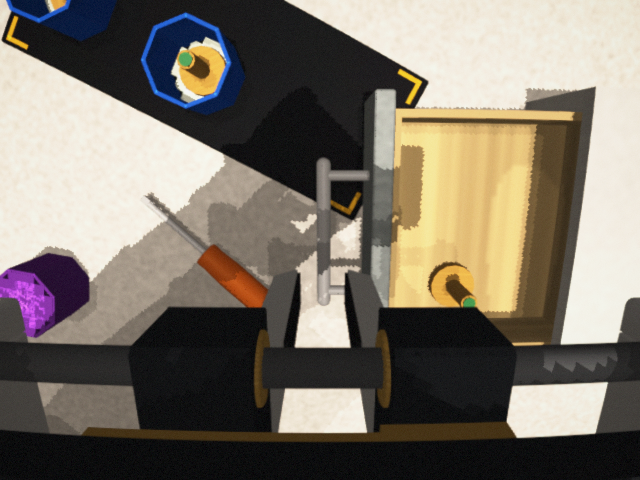

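View pics/c8.png

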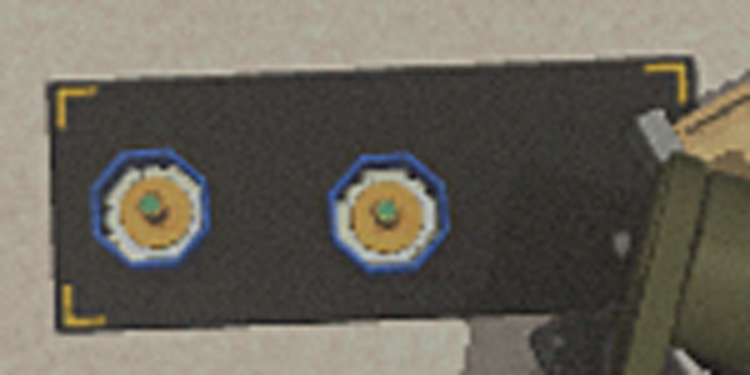

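step_arm --commands '[0.77,0,0,30,0,0,0,0.77,0,0,30,0,0,0,0.77,0,0,30,0,0,0,0.77,0,1,25,0,0,0,0.77,0,0,19,0,0,0,0.77,0,0,0,0,0,0]'

```text
time: 56.05
tcp_pos: [0.5085, -0.1122, 0.0389]
tcp_rot: [[0.879, 0.477, -0.002], [0.477, -0.879, 0.001], [-0.001, -0.002, -1.0]]
wrist_force: [0.2, 0.5, -0.2]
finger_gap: 0.0214
```

step_arm --commands '[1,0,0,0,0,0,0,1,0,0,0,0,0,0,1,0,0,0,0,0,0]'

```text
time: 56.35
tcp_pos: [0.5103, -0.1134, 0.0422]
tcp_rot: [[0.879, 0.476, 0.005], [0.476, -0.879, -0.0], [0.004, 0.002, -1.0]]
wrist_force: [0.7, 2.1, 2.2]
finger_gap: 0.0103
```

step_arm --commands '[1,0,6,0,0,0,0,1,0,10,0,0,0,0,1,0,12,0,0,0,0,1,0,14,0,0,0,0,1,0,14,0,0,0,0,1,0,14,0,0,0,0,1,0,14,0,0,0,0,1,0,14,0,0,0,0]'

```text
time: 57.15
tcp_pos: [0.5576, -0.2006, 0.0423]
tcp_rot: [[0.88, 0.476, 0.005], [0.476, -0.88, -0.0], [0.005, 0.003, -1.0]]
wrist_force: [5.1, 4.5, 5.4]
finger_gap: 0.01
```

step_arm --commands '[1,0,12,0,0,0,0,1,0,8,0,0,0,0,1,0,6,0,0,0,0,1,0,4,0,0,0,0,1,0,0,0,0,0,0]'

```text
time: 57.65
tcp_pos: [0.572, -0.227, 0.0423]
tcp_rot: [[0.88, 0.475, 0.006], [0.475, -0.88, -0.001], [0.005, 0.003, -1.0]]
wrist_force: [6.0, 2.2, 3.1]
finger_gap: 0.0104
```

step_arm --commands '[1,0,2,0,0,0,0,1,0,2,0,0,0,0,1,0,0,0,0,0,0]'

```text
time: 57.95
tcp_pos: [0.5737, -0.2302, 0.0423]
tcp_rot: [[0.88, 0.476, 0.006], [0.476, -0.88, -0.001], [0.005, 0.003, -1.0]]
wrist_force: [6.6, 2.8, 2.7]
finger_gap: 0.0099
```

step_arm --commands '[1,0,2,0,0,0,0,1,0,0,0,0,0,0,1,0,0,0,0,0,0]'

```text
time: 58.25
tcp_pos: [0.5741, -0.2308, 0.0422]
tcp_rot: [[0.879, 0.476, 0.004], [0.476, -0.879, 0.001], [0.004, 0.001, -1.0]]
wrist_force: [0.8, 9.9, 7.4]
finger_gap: 0.0102
```

step_arm --commands '[1,0,2,0,0,0,0,1,0,0,0,0,0,0,1,0,0,0,0,0,0]'

```text
time: 58.55
tcp_pos: [0.574, -0.2308, 0.0421]
tcp_rot: [[0.879, 0.476, 0.001], [0.476, -0.879, 0.004], [0.003, -0.003, -1.0]]
wrist_force: [-6.9, 21.5, 15.1]
finger_gap: 0.0099
```

step_arm --commands '[0.77,0,0,0,0,0,0,0.77,0,-1.5,0,0,0,0,0.77,0,-1.5,0,0,0,0,0.77,0,0,-20,0,0,0,0.77,0,0,-30,0,0,0,0.77,0,0,-40,0,0,0,0.77,0,0,-40,0,0,0,0.77,0,0,-20,0,0,0]'

```text
time: 59.35
tcp_pos: [0.5731, -0.2312, 0.195]
tcp_rot: [[0.88, 0.475, 0.006], [0.475, -0.88, -0.002], [0.005, 0.005, -1.0]]
wrist_force: [-0.3, -0.1, -0.4]
finger_gap: 0.0217
```

```bash
python3 - <<'E'
from h import *
i=eyes.camera_info("wrist");im=eyes.get_image("wrist");crop(im,0,0,640,480,1,"w28.png")
a=onz(i,318,162,.056)
im=eyes.get_image("scene");cv2.imwrite("pics/s12.png",im[:,:,::-1])
o=sensors.get_obs();print(o["tcp_pos"])
print(proj(i,[.5741,-.2308,.056]))
E
```

```text
[ 0.57334707 -0.23129668  0.19450422]
[322.25652546 228.45245092]
```

View pics/w28.png

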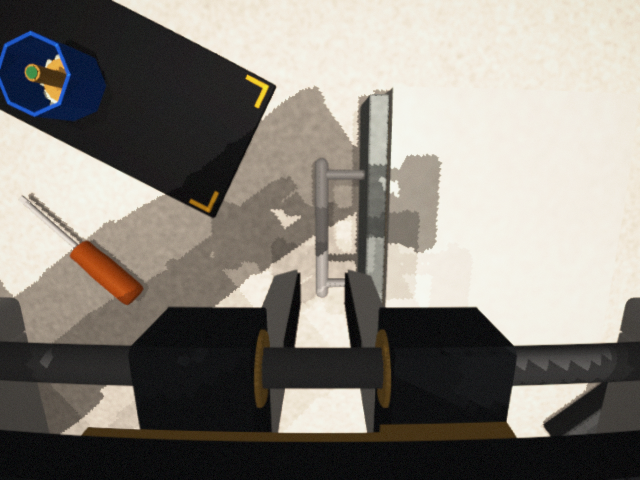

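View pics/s12.png

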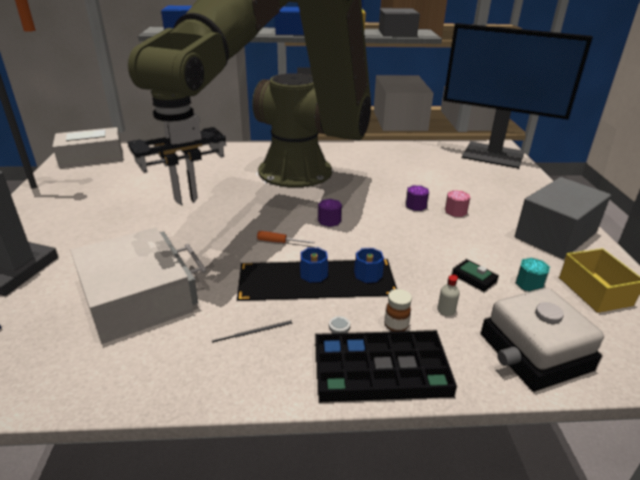

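step_arm --commands '[0.77,0,-1,30,0,0,0,0.77,0,0,40,0,0,0,0.77,0,0,40,0,0,0,0.77,0,0,30,0,0,0,0.77,0,0,12,0,0,0,0.77,0,0,0,0,0,0]'

```text
time: 60.05
tcp_pos: [0.5713, -0.2293, 0.0372]
tcp_rot: [[0.88, 0.476, -0.001], [0.476, -0.88, 0.001], [-0.0, -0.002, -1.0]]
wrist_force: [0.6, -0.6, 0.8]
finger_gap: 0.0214
```

step_arm --commands '[0.77,0,2,0,0,0,0,0.77,0,2,0,0,0,0,0.77,0,1,0,0,0,0,0.77,0,0,0,0,0,0]'

```text
time: 60.45
tcp_pos: [0.5751, -0.2343, 0.0401]
tcp_rot: [[0.88, 0.476, 0.004], [0.476, -0.88, -0.001], [0.003, 0.002, -1.0]]
wrist_force: [0.1, -0.2, 0.4]
finger_gap: 0.0216
```

step_arm --commands '[0.77,0,1,0,0,0,0,0.77,0,1,0,0,0,0,0.77,0,0,0,0,0,0]'

```text
time: 60.75
tcp_pos: [0.5757, -0.2358, 0.0393]
tcp_rot: [[0.88, 0.476, 0.002], [0.476, -0.88, 0.0], [0.002, 0.001, -1.0]]
wrist_force: [-0.2, -0.4, -0.2]
finger_gap: 0.0219
```

step_arm --commands '[0.77,0,1,0,0,0,0,0.77,0,1,0,0,0,0,0.77,0,0,0,0,0,0]'

```text
time: 61.05
tcp_pos: [0.5759, -0.2361, 0.0391]
tcp_rot: [[0.879, 0.476, -0.0], [0.476, -0.879, 0.003], [0.001, -0.003, -1.0]]
wrist_force: [-6.8, 9.3, 7.7]
finger_gap: 0.0218
```

step_arm --commands '[0.77,0,1,0,0,0,0,0.77,0,0,0,0,0,0]'

```text
time: 61.25
tcp_pos: [0.5759, -0.2362, 0.039]
tcp_rot: [[0.879, 0.476, -0.002], [0.476, -0.879, 0.004], [0.0, -0.004, -1.0]]
wrist_force: [-11.3, 15.7, 10.5]
finger_gap: 0.0222
```

Firmly home. Back off to mid-gap and lift, then move clear.

step_arm --commands '[0.77,0,-3,0,0,0,0,0.77,0,-4,0,0,0,0,0.77,0,-1,0,0,0,0,0.77,0,0,-20,0,0,0,0.77,0,0,-40,0,0,0,0.77,0,0,-40,0,0,0,0.77,0,0,-40,0,0,0,0.77,-20,-20,-20,0,0,0]'

```text
time: 62.05
tcp_pos: [0.5475, -0.2241, 0.2025]
tcp_rot: [[0.879, 0.476, 0.007], [0.476, -0.879, -0.002], [0.005, 0.005, -1.0]]
wrist_force: [0.7, 0.3, -0.2]
finger_gap: 0.0213
```

step_arm --commands '[0.77,-40,0,0,0,0,0,0.77,-40,0,0,0,0,0,0.77,-40,0,0,0,0,0,0.77,0,0,0,0,0,0]'

```text
time: 62.45
tcp_pos: [0.4375, -0.2822, 0.1993]
tcp_rot: [[0.881, 0.473, 0.002], [0.473, -0.881, -0.001], [0.002, 0.002, -1.0]]
wrist_force: [-0.3, 1.1, 0.5]
finger_gap: 0.0218
```

```bash
python3 - <<'E'
from h import *
im=eyes.get_image("top");cv2.imwrite("pics/t9.png",im[:,:,::-1]);crop(im,260,130,550,270,2.7,"c9.png")
im=eyes.get_image("scene");crop(im,260,200,420,320,5,"s13.png")
print(sensors.get_obs()["time"])
E
```

```text
62.55
```

View pics/t9.png

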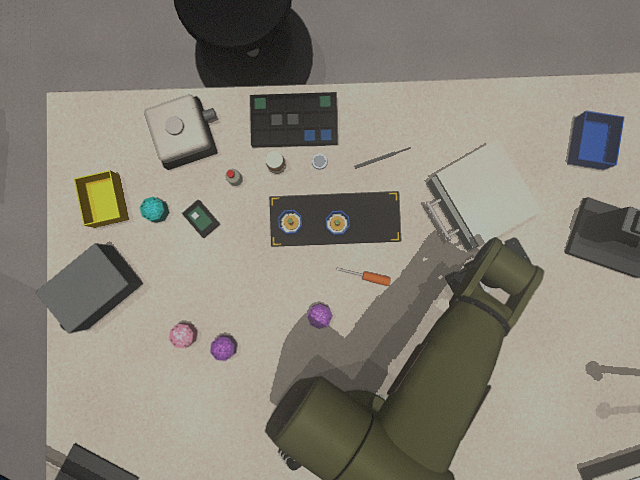

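View pics/c9.png

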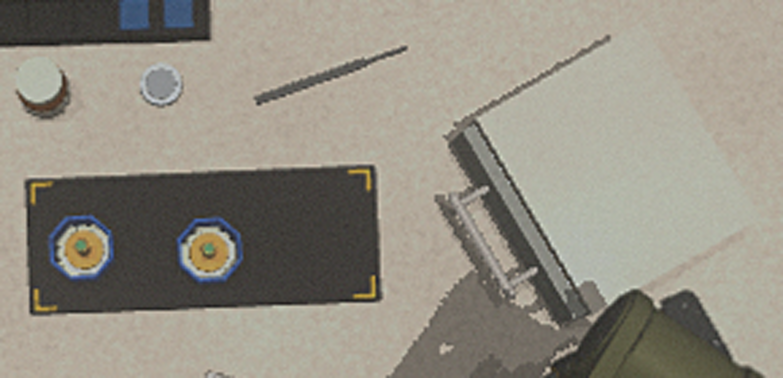

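View pics/s13.png

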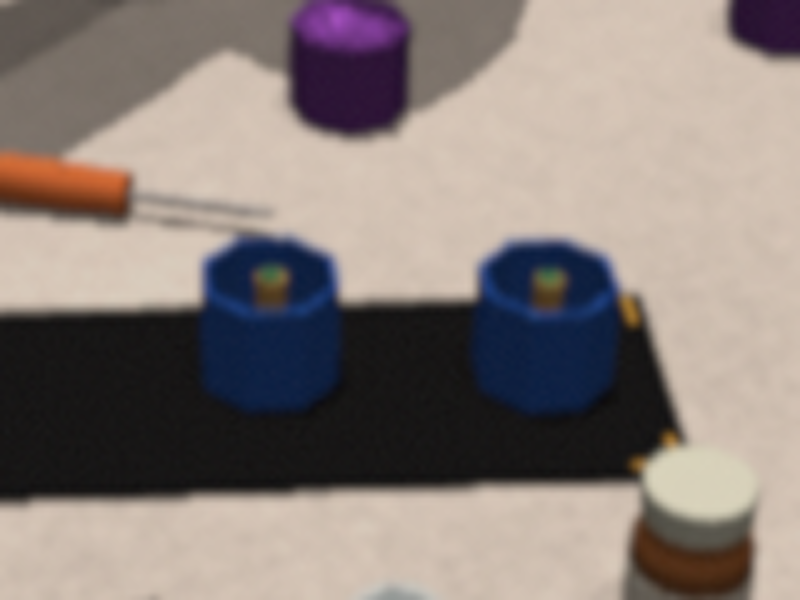

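```bash
python3 -c "
from workcell import ctrl; print(ctrl.hand_in())"
```

```text
the job is handed in; nothing more can be done
None
```

The assembly kit is set up and handed in at about 62.6 s of the 210 s limit; `hand_in` reports no verdict.

- **Drawer:** I pulled it out about 130 mm until the wrist force rose against the stop. At the end I pushed it about 134 mm back until it stopped, then pushed again as a check. The resistance rose to about 20 N with no further movement.
- **Cups:** Only two blue cups were present. I laid each on its side, regrasped it and stood it mouth-up on the black board. The last pictures show both with the whole foot well inside the board edges.
- **Collimators:** One stands upright, flange down and roughly centred in each cup. I saw the third still standing in the drawer just before closing it.
- **Other things:** They look unmoved in the last top picture.

- **Regrasp of the first cup:** My first try stopped short because a wrist joint was near its limit. I reopened the gripper and repeated it at a smaller tilt.
- **Small cup shift:** Between two scene pictures, the second cup I placed seemed to move by about 4 mm after it had received its collimator. It stayed upright on the board, so I left it.
- **Camera disagreement:** The top and wrist cameras differed by about 2–4 mm on positions. I centred the collimators relative to the cup rims in the wrist picture instead.

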